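Tap a bearing cup square into a stirrer housing

TASK

The steel bearing cup stands a few millimetres short of home, and slightly crooked, in the bore of the stirrer housing. Take the blue drift out of its wooden stand and, with its white nose on the cup's flange, sink the cup a little at a time at alternating places round the rim until it sits firmly on the hidden shoulder in the bore all round and will sink no further; press gently (never over about 25 N) and do not let the cup cock by more than about 5 degrees. Then stand the drift upright in its hole again; keep the fingers off the cup, and leave the vials, the carton and the tape roll where they are.

Things in the scene. Friction and masses are not known exactly. Their poses are not given: they have to be found in the camera images.
- housing: Fixed bearing housing: grey square foot 106 x 106 x 10 mm with a round green barrel, 88 mm diameter, with an upright bore; it stands on dark steel packing of differing thickness (2 to 14 mm). Origin at the centre of the foot's underside, on the packing; z up. The barrel's top face is 45 mm above the origin.
- cup: Steel bearing cup, a ring with its sleeve in the bore: flange 76 mm outer and 44 mm inner diameter, 6 mm thick (16 mm of flat rim). Origin at the centre of the flange's underside, z up along its axis. Home is a hidden shoulder of unknown depth, 2 to 8.5 mm below where the cup starts; the flange then still stands clear of the housing. It is known by feel only: 18 to 22 N on a dot sinks it no more.
- mark_0 (a point): First of three copper-coloured dots on the flat top of the cup's rim, 30 mm from its axis, 120 degrees apart: good places to push. The point is on the top surface. The bore grips by friction: a push here sinks this side, the far side stays, and the cup stays as it is left. Sinking it here takes about 8 N at first, up to 14 N deep in, a little more if fast; between two dots half as much again.
- mark_1 (a point): Second copper dot on the cup's rim, same as mark_0. (seat_c0, seat_c1, seat_c2 in the rules are points of the hidden shoulder under the three dots, 28.4 mm from them when the cup is home; their poses are not given.)
- mark_2 (a point): Third copper dot on the cup's rim, same as mark_0.
- stand_mouth (a point): Centre of the mouth of the hole in the top of the fixed wooden stand (block 70 x 70 x 40 mm). The point is 40 mm above the bench. The hole is 23 mm in diameter with a 3 mm chamfer, and 30 mm deep (its floor is 10 mm above the bench).
- drift_mid (a point): Centre, half-way up, of the drift: a straight round rod 120 mm long, blue upper part 20 mm in diameter, the lowest 24 mm a white nylon nose 16 mm in diameter with a flat end; 0.1 kg. It stands upright in the stand, nose down on the floor of the hole, its top 130 mm above the bench. The point's z axis runs along the rod towards the blue end.
- vial_yellow: Loose sample vial with yellow content and black cap, 23 mm diameter, 52 mm tall; origin at the centre of its underside. A bystander.
- vial_brown: Loose sample vial with brownish content and white cap, 23 mm diameter, 52 mm tall; origin at the centre of its underside. A bystander.
- carton: Loose small blue and white carton, 70 x 70 x 32 mm; origin at the centre of its underside. A bystander.
- tape: Loose roll of tape, 68 mm diameter, 19 mm high; origin at the centre of its underside. A bystander.
There are look-alikes about, which are no part of the job. What is shaped like the part that bears stand_mouth but green is not meant.

How it is judged:
By the outcome, as a careful person would: the job done as asked, in the order asked, and still so for the second after the job is handed in, with the robot touching nothing.
It also fails if it takes over 72 s, if anything falls off the work surface, if the arm or the gripper's body presses on something with over 40 N, if the wrist force passes 120 N, or if a joint passes its speed limit or range.

ROBOT

A 6-joint arm with a two-finger parallel gripper is mounted at the origin on a cart in front of the work surface, level with it; the furniture and walls round the work are solid. World frame = base frame: x ahead of the robot, y to its left, z up, the work surface at z = 0. Lengths are in m, angles in rad, forces in N, time in s.
With the tool pointing down it reaches from about 0.35 to 0.925 m from the base axis. Payload 6.4 kg.
Tool frame: the origin (TCP) lies midway between the tips of the shut fingers; the grasp point (between the pads) lies 19 mm behind it (ctrl.grasp_offset is the distance from the TCP to the grasp point, in m); z points along the fingers, y is the line along which they close (so a half turn about z gives the same grasp; the last joint's range is limited). The gripper opens to 85 mm and grips with 20 to 120 N. Pads are 22 mm wide; open, the fingers measure 114 mm over their backs; the gripper's body (76 mm by 85 mm) begins 54 mm behind the grasp point. The pads swing forward as they close: fully open they stand 13 mm farther back than shut.
Start: joints at [1.103, 0.245, 1.558, -0, 1.339, -0.174], TCP at [0.188, 0.622, 0.231] pointing down, gripper open.
Joint ranges: [-3.13, 3.13], [-1.02, 2.26], [0.13, 2.54], [-0.95, 4.09], [0.21, 2.88], [-2.74, 2.74]. Speed limits (rad/s): [2.57, 2.57, 3.14, 3.14, 3.14, 3.14].

INTERFACE

Orientations are given as a unit quaternion [x, y, z, w].
In Python, from plant import ctrl, camera, workorder gives the robot as it stands.
- The arm moves only by the shell command python3 -m handwheel 'ROWS' [FORCE]. ROWS is JSON, a list of rows, each an object of numbers: "x", "y", "z": the shift along the tool's x, y, z in m; "rx", "ry", "rz": the turn, a rotation vector about the tool's x, y, z in rad; "gripper": the finger opening in m, from 0 to 0.0854. A call has exactly 5 rows; each row is the pose to reach, as a shift and turn from the pose commanded when the call began, along the tool's axes at that moment; what a row does not reach only later rows make up. A row lasts 1/12 s, in which the tool goes at most 41.7 mm and 7.16 degrees, less where a joint would pass 70% of its speed; a pose out of reach is approached as far as the arm can. A call with a gripper value outside its range is refused whole. The fingers move at their own pace and stop on an object; FORCE is the grip in N (left out, the last holds). Time passes only in rows, so rows that repeat a pose let the fingers close, or fill a call up. It gives the time, the measured TCP pose, the force, the opening and the grip force at its end, in the units of the state.
- ctrl.get_state(): the state, without advancing time (a new reading comes with each control period).
- camera(name): name is "scene" or "top" or "wrist"; returns a dict with "color" (480x640x3 uint8, red, green, blue), "mtx" (3x3 intrinsics, pixels), "D" ([k1, k2, p1, p2, k3] as OpenCV has them; the pictures are not rectified), "extrinsics" (4x4, takes a point from world to camera coordinates). Camera axes: x right, y down, z forward; pixel columns grow to the right and rows downward; lengths in m; the calibration is good to about 2 mm. A picture is of the moment at which its call begins. There is no depth.
- workorder.sign_off(): hands the job in; it is judged then, once.
The state is a dict: "clock": time; "joints": joint angles; "qd": joint speeds; "joint_efforts": joint torques, N m; "tcp_pos": TCP position; "tcp_rot": TCP orientation; "wrist_force": force on the tool from outside, world axes, zero at the start; "moment": the same for the moment, N m; "finger_gap": finger opening in m; "finger_force": force on a finger pad.
Only numpy, scipy, OpenCV 4.12 (cv2) and the standard library are available. Lean on these libraries where they do the work, as an engineer would, in place of code of your own. Each camera call takes 0.05 s, during which the arm holds its last target. There are 200 camera calls.

## Working session

There is one attempt and no reset: what is moved stays moved. The work goes in short steps, Python scripts to look and compute and a shell command to move; the robot and the scene stay as the last step left them, time stands still between calls to the robot, and variables do not carry over. Pictures are saved under pics/ and viewed, at most 10 in all, crops included, and the job is handed in when it is done.

```bash
mkdir -p pics; ls; python3 - <<'E'
from plant import ctrl,camera
import cv2,numpy as np
for n in("scene","top"):
    c=camera(n); cv2.imwrite(f"pics/{n}0.png",c["color"][:,:,::-1]); print(n,c["mtx"].tolist(),c["D"],np.round(c["extrinsics"],3).tolist())
s=ctrl.get_state(); print(s, ctrl.grasp_offset)
E
```

```text
pics
scene [[534.8424808219536, 0.0, 321.696407950259], [0.0, 534.8424808219536, 240.4653109169786], [0.0, 0.0, 1.0]] [-0.15165399  0.          0.          0.          0.        ] [[0.798, -0.602, 0.025, -0.381], [-0.318, -0.455, -0.831, 0.272], [0.512, 0.655, -0.555, 0.622], [0.0, 0.0, 0.0, 1.0]]
top [[458.44758150671316, 0.0, 316.32439722269385], [0.0, 458.44758150671316, 245.11690710322063], [0.0, 0.0, 1.0]] [-0.03800961  0.          0.          0.          0.        ] [[0.028, -0.999, -0.025, 0.082], [-0.984, -0.024, -0.174, 0.527], [0.173, 0.029, -0.984, 0.844], [0.0, 0.0, 0.0, 1.0]]
{'clock': 0.1, 'joints': array([ 1.10287537e+00,  2.45753033e-01,  1.55892431e+00, -3.72623462e-05,
        1.33869785e+00, -1.74082229e-01]), 'qd': array([ 0.00015096,  0.00024317, -0.00350487,  0.00084062, -0.00029739,
        0.00116103]), 'joint_efforts': array([-6.47609195e-04, -4.30677652e+01, -3.27124536e+01, -2.06523737e-04,
        2.89694181e-03,  2.98651719e-05]), 'tcp_pos': array([0.1880145 , 0.62167518, 0.23026758]), 'tcp_rot': array([ 1.46387071e-01,  9.89226986e-01, -8.51465079e-04, -2.64009717e-04]), 'wrist_force': array([-0.95925235, -0.02868897,  0.39167219]), 'moment': array([0.03922004, 0.00700708, 0.01478444]), 'finger_force': 0.0, 'finger_gap': 0.08526605407289845} 0.0187
```

View pics/scene0.png

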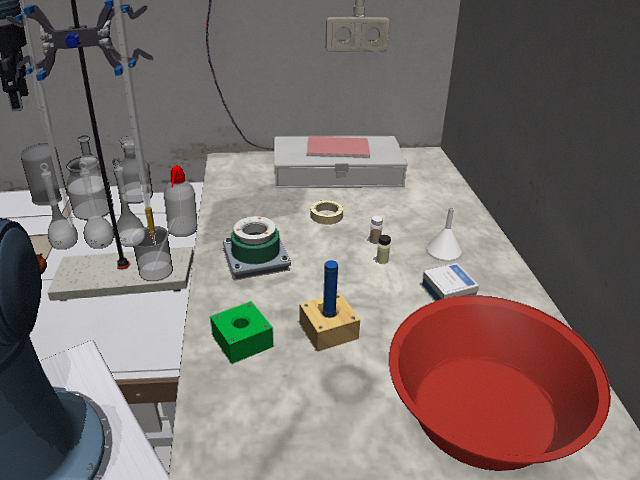

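View pics/top0.png

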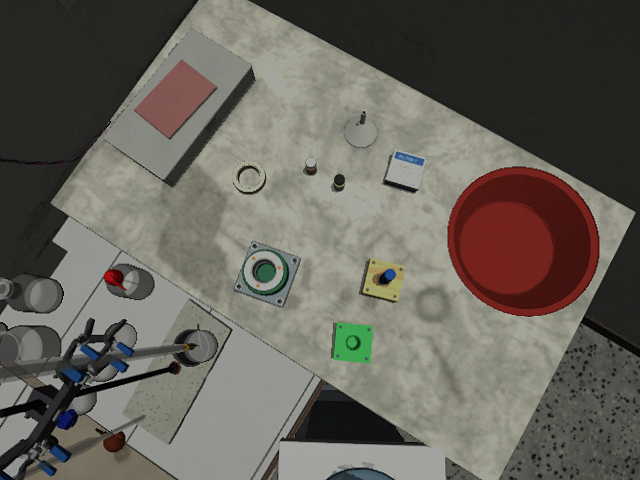

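Scene view: housing with cup at about (256,245), drift (330,290) in the wooden stand, decoy green stand (241,330). Top view: housing (267,272), drift top (388,275), vials (311,166) and (339,182), tape (249,178), carton (405,170).

```bash
cat > h.py <<'E'
import numpy as np,cv2
from plant import ctrl,camera
from scipy.spatial.transform import Rotation as R
def proj(c,P):
    E=c["extrinsics"]; return cv2.projectPoints(np.atleast_2d(np.float64(P)),cv2.Rodrigues(E[:3,:3])[0],E[:3,3],c["mtx"],c["D"])[0][:,0]
def ray(c,uv):
    u=cv2.undistortPoints(np.float64(uv).reshape(-1,1,2),c["mtx"],c["D"])[:,0]
    E=c["extrinsics"]; d=np.c_[u,np.ones(len(u))]@E[:3,:3]; return -E[:3,:3].T@E[:3,3],d
def onz(c,uv,z):
    o,d=ray(c,uv); return o+d*((z-o[2])/d[:,2])[:,None]
def tri(cs,uvs):
    A=np.zeros((3,3));b=np.zeros(3)
    for c,uv in zip(cs,uvs):
        o,d=ray(c,[uv]);d=d[0]/np.linalg.norm(d[0]);M=np.eye(3)-np.outer(d,d);A+=M;b+=M@o
    return np.linalg.solve(A,b)
def blobs(c,mask,box,amin=4):
    m=np.zeros(mask.shape,np.uint8);x0,y0,x1,y1=box;m[y0:y1,x0:x1]=mask[y0:y1,x0:x1]
    n,l,s,ce=cv2.connectedComponentsWithStats(m);return [(s[i,4],ce[i].round(1),s[i,:4]) for i in range(1,n) if s[i,4]>=amin]
E
python3 - <<'E'
from h import *
s=ctrl.get_state()
t=camera("top");sc=camera("scene")
print("tcp px",proj(t,s["tcp_pos"]),proj(sc,s["tcp_pos"]))
ti=t["color"].astype(int);si=sc["color"].astype(int)
print("blue",blobs(t,(ti[...,2]-ti[...,0]>50),(360,250,410,305)))
y=(ti[...,0]-ti[...,2]>50);print("yellow",blobs(t,y,(350,250,415,310)))
cp=lambda i:(i[...,0]-i[...,2]>35)&(i[...,0]-i[...,1]>18)
print("dots top",blobs(t,cp(ti),(235,240,300,305),2));print("dots sc",blobs(sc,cp(si),(225,205,290,255),2))
for n,p in dict(drift=(388,275),stand=(384,281),green=(352,343),hous=(267,272),tape=(249,178),vb=(311,166),vy=(339,182),carton=(405,170),bowl=(523,240),burette=(190,345),box=(180,105)).items(): print(n,onz(t,[p],0.05).round(3))
a=cv2.resize(t["color"][225:315,230:420],None,fx=4,fy=4,interpolation=2);b=cv2.resize(sc["color"][205:355,215:365],None,fx=3.9,fy=3.9,interpolation=2)[:, :]
cv2.imwrite("pics/c1.png",a[:,:,::-1]);cv2.imwrite("pics/c2.png",b[:,:,::-1])
E
```

```text
tcp px [[-42.19610506 436.15110347]] [[ 21.23002403 108.86347356]]
blue [(np.int32(88), array([389.7, 274. ]), array([385, 269,  11,  11], dtype=int32))]
yellow [(np.int32(1005), array([383.2, 279.7]), array([363, 258,  42,  43], dtype=int32))]
dots top [(np.int32(9), array([253., 258.]), array([252, 257,   3,   3], dtype=int32)), (np.int32(10), array([278.8, 267.5]), array([278, 266,   3,   4], dtype=int32)), (np.int32(11), array([257.4, 285.1]), array([256, 284,   4,   3], dtype=int32))]
dots sc [(np.int32(9), array([259. , 217.8]), array([257, 217,   5,   3], dtype=int32)), (np.int32(8), array([237.5, 229. ]), array([236, 228,   4,   3], dtype=int32)), (np.int32(8), array([265.5, 232.5]), array([264, 232,   4,   2], dtype=int32))]
drift [[ 0.47  -0.043  0.05 ]]
stand [[ 0.458 -0.035  0.05 ]]
green [[0.341 0.024 0.05 ]]
hous [[0.47  0.189 0.05 ]]
tape [[0.657 0.234 0.05 ]]
vb [[0.685 0.111 0.05 ]]
vy [[0.653 0.055 0.05 ]]
carton [[ 0.68  -0.076  0.05 ]]
bowl [[ 0.544 -0.304  0.05 ]]
burette [[0.327 0.329 0.05 ]]
box [[0.813 0.388 0.05 ]]
```

View pics/c1.png

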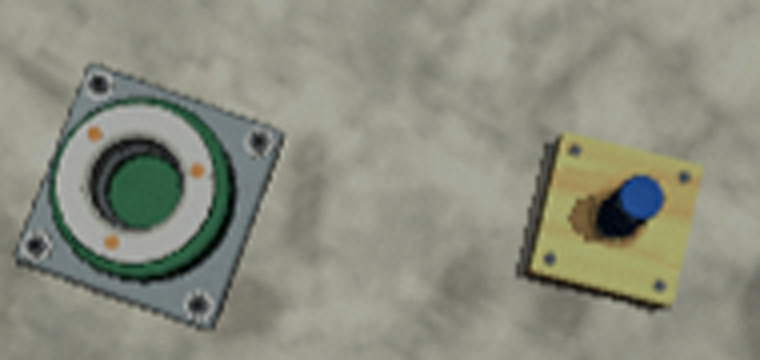

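View pics/c2.png

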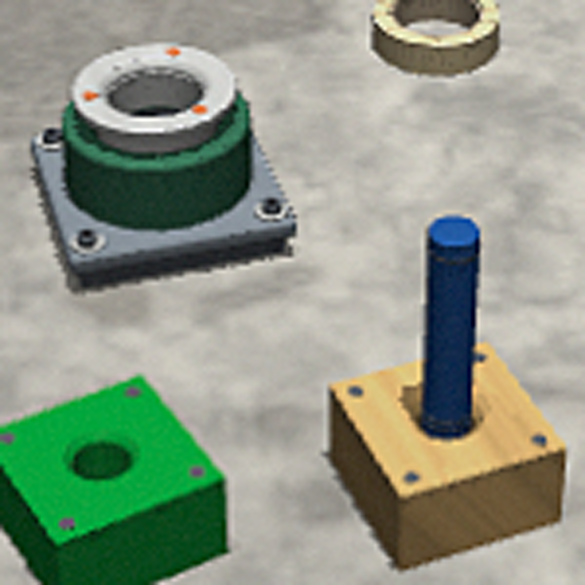

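Crops: the three dots are clearly seen (top-view A (253,258), B (279,267.5), C (257,285)); drift's top-face centre is at top (390.3,273.5) and scene (331.5,264.3).

```bash
python3 - <<'E'
from h import *
t=camera("top");sc=camera("scene")
for n,a,b in (("A",(253,258),(259,217.8)),("B",(278.8,267.5),(265.5,232.5)),("C",(257.4,285.1),(237.5,229)),("D",(390.2,274),(331.7,264.5))):
    print(n,tri([t,sc],[a,b]).round(4))
print(onz(t,[(390.2,274)],.13),onz(sc,[(331.7,264.5)],.13))
# stand corners (crop coords/4 + offset)
k=np.array([(560,133),(702,170),(671,306),(527,270)])/4+[230,225];print(onz(t,k,.04).round(4),onz(t,k,.04).mean(0))
s=ctrl.get_state();print(R.from_quat(s["tcp_rot"]).as_matrix().round(3))
E
```

```text
A [0.4933 0.2143 0.0705]
B [0.4764 0.1646 0.0711]
C [0.4423 0.2034 0.0705]
D [ 0.4632 -0.0366  0.1282]
[[ 0.46253498 -0.03610206  0.13      ]] [[ 0.46211977 -0.03877284  0.13      ]]
[[ 0.5028 -0.0089  0.04  ]
 [ 0.4863 -0.0777  0.04  ]
 [ 0.4205 -0.0626  0.04  ]
 [ 0.4359  0.0064  0.04  ]] [ 0.4613648  -0.03569248  0.04      ]
[[-0.957  0.29  -0.   ]
 [ 0.29   0.957 -0.001]
 [ 0.    -0.001 -1.   ]]
```

```bash
python3 - <<'E'
from h import *
t=camera("top");sc=camera("scene")
for n,a,b in (("rodbase",(176,367),(123,265)),("clamp",(68,417),(72,40)),("buretteTip",(190,347),(150,207)),("beaker",(197,345),(155,240)),("plateR",(231,328),(194,250)),("redstopper",(112,277),(178,173)),("rodtop",(0,414),(72,0))):
    try:
        p=tri([t,sc],[a,b]);print(n,p.round(3),proj(t,p).round(),proj(sc,p).round())
    except Exception as e: print(e)
c=np.vstack([t["color"][180:480,0:330],]);d=sc["color"][0:300,0:330]
cv2.imwrite("pics/c3.png",cv2.resize(np.hstack([c,d]),None,fx=1.2,fy=1.2)[:,:,::-1])
w=camera("wrist");cv2.imwrite("pics/w0.png",w["color"][:,:,::-1])
E
```

```text
rodbase [ 0.275  0.385 -0.048] [[176. 368.]] [[124. 265.]]
clamp [0.259 0.359 0.4  ] [[ 67. 418.]] [[73. 40.]]
buretteTip [0.327 0.313 0.102] [[190. 347.]] [[150. 207.]]
beaker [0.327 0.322 0.026] [[197. 345.]] [[155. 240.]]
plateR [0.368 0.254 0.026] [[233. 324.]] [[190. 250.]]
redstopper [0.452 0.486 0.063] [[112. 276.]] [[177. 173.]]
rodtop [0.274 0.399 0.455] [[  1. 412.]] [[70. -0.]]
```

View pics/w0.png

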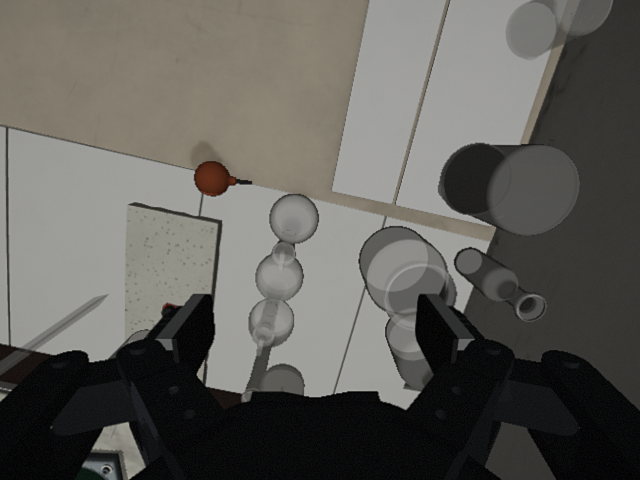

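View pics/c3.png

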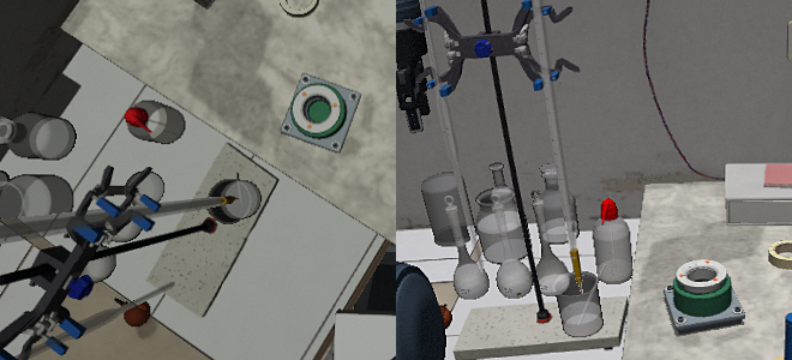

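The wrist view shows gripper start pose beside glassware and a burette (lower left, tip (105,295)); the titration stand with its clamp rises between arm and housing, so I need its geometry before the swing.

```bash
python3 - <<'E'
from h import *
t=camera("top");sc=camera("scene");w=camera("wrist")
C=lambda a:np.array(a)/1.2+[0,180]; S=lambda a:(np.array(a)-[396,0])/1.2
print("bur2tip t+w",tri([t,w],[C((175,285)),(105,295)]).round(3))
print("bur2tip s guess",proj(sc,tri([t,w],[C((175,285)),(105,295)])).round())
# clamp ends in top picture at z=.4, scene jaws
for n,a in (("jaw BL",(10,352)),("BL2",(65,328)),("jaw R1",(128,235)),("R2",(120,200)),("R3",(90,235)),("R4",(75,188)),("tipTR",(150,168)),("knob",(80,288)),("BLtip",(22,328))):
    print(n,[onz(t,[C(a)],z)[0,:2].round(3).tolist() for z in(.35,.4,.45)])
for n,a,b in (("R1-1",(128,235),(540,85)),("TR",(120,200),(553,75))): print(n,tri([t,sc],[C(a),S(b)]).round(3))
print("rod in wrist?",proj(w,[[.275,.385,-.03],[.275,.385,.1],[.275,.385,.2]]).round(), "bur1",proj(w,[[.327,.313,.1]]).round())
# rod axis verticality check in scene
print(proj(sc,[[.275,.385,z] for z in(-.03,.1,.2,.3,.4,.5)]).round())
print("cam pos wrist",(-w["extrinsics"][:3,:3].T@w["extrinsics"][:3,3]).round(3))
E
```

```text
bur2tip t+w [0.197 0.398 0.064]
bur2tip s guess [[ 71. 227.]]
jaw BL [[0.18, 0.455], [0.197, 0.421], [0.213, 0.388]]
BL2 [[0.207, 0.399], [0.221, 0.37], [0.235, 0.342]]
jaw R1 [[0.301, 0.342], [0.307, 0.318], [0.313, 0.295]]
R2 [[0.336, 0.354], [0.339, 0.329], [0.342, 0.305]]
R3 [[0.299, 0.382], [0.306, 0.355], [0.312, 0.328]]
R4 [[0.347, 0.404], [0.349, 0.375], [0.351, 0.346]]
tipTR [[0.37, 0.325], [0.37, 0.303], [0.37, 0.281]]
knob [[0.246, 0.387], [0.257, 0.36], [0.268, 0.332]]
BLtip [[0.204, 0.445], [0.218, 0.412], [0.233, 0.379]]
R1-1 [0.31  0.339 0.347]
TR [0.34  0.352 0.351]
rod in wrist? [[163. 319.]
 [107. 384.]
 [ 24. 479.]] bur1 [[ 68. 441.]]
[[122. 258.]
 [109. 200.]
 [ 99. 150.]
 [ 89.  95.]
 [ 79.  35.]
 [ 69. -29.]]
cam pos wrist [0.123 0.642 0.376]
```

```bash
python3 -m handwheel '[{"x":0.005,"y":-0.03,"gripper":0.03},{"x":0.01,"y":-0.06,"gripper":0.03},{"x":0.015,"y":-0.09,"gripper":0.03},{"x":0.02,"y":-0.12,"gripper":0.03},{"x":0.025,"y":-0.147,"gripper":0.03}]' 60
python3 -m handwheel '[{"x":0.005,"y":-0.03,"gripper":0.03},{"x":0.01,"y":-0.06,"gripper":0.03},{"x":0.015,"y":-0.09,"gripper":0.03},{"x":0.02,"y":-0.12,"gripper":0.03},{"x":0.025,"y":-0.147,"gripper":0.03}]'
python3 -c "
from h import *
print(ctrl.get_state()['joints'])"
```

```text
[ 1.10290172e+00  2.45063751e-01  1.55782797e+00  2.63463990e-06
  1.33868982e+00 -1.74097339e-01]$[0]: bad value
$[0]: bad value
```

```bash
python3 -m handwheel '[{"x":0.005,"y":-0.03,"z":0,"rx":0,"ry":0,"rz":0,"gripper":0.03},{"x":0.01,"y":-0.06,"z":0,"rx":0,"ry":0,"rz":0,"gripper":0.03},{"x":0.015,"y":-0.09,"z":0,"rx":0,"ry":0,"rz":0,"gripper":0.03},{"x":0.02,"y":-0.12,"z":0,"rx":0,"ry":0,"rz":0,"gripper":0.03},{"x":0.025,"y":-0.147,"z":0,"rx":0,"ry":0,"rz":0,"gripper":0.03}]' 60
python3 -c "
from h import *
print(ctrl.get_state()['joints'])"; python3 -m handwheel --help | head -20
```

```text
clock: 1.02
tcp_pos: [0.121, 0.4872, 0.2311]
tcp_rot: [0.146, 0.989, -0.0, -0.0]
wrist_force: [0.6, -0.4, 0.3]
finger_gap: 0.0302
finger_force: 0.0
[ 1.10114114e+00 -1.07806307e-01  1.92990415e+00 -2.71044889e-05
  1.31981187e+00 -1.75852044e-01]invalid input: not JSON, or not a number
```

```bash
python3 -m handwheel '[{"x":0.005,"y":-0.03,"z":0,"rx":0,"ry":0,"rz":-0.06,"gripper":0.03},{"x":0.01,"y":-0.06,"z":0,"rx":0,"ry":0,"rz":-0.12,"gripper":0.03},{"x":0.015,"y":-0.09,"z":0,"rx":0,"ry":0,"rz":-0.18,"gripper":0.03},{"x":0.02,"y":-0.12,"z":0,"rx":0,"ry":0,"rz":-0.24,"gripper":0.03},{"x":0.025,"y":-0.147,"z":0,"rx":0,"ry":0,"rz":-0.294,"gripper":0.03}]' 60
python3 - <<'E'
from h import *
s=ctrl.get_state()
print(s['joints'],s['tcp_pos'],R.from_quat(s['tcp_rot']).as_matrix().round(4))
E
```

```text
clock: 1.43
tcp_pos: [0.0545, 0.3538, 0.2311]
tcp_rot: [-0.002, 1.0, -0.0, -0.0]
wrist_force: [0.3, -0.8, 0.7]
finger_gap: 0.0301
finger_force: 0.0
[ 1.09796737e+00 -5.31531309e-01  2.25169020e+00 -3.46869578e-05
  1.42152218e+00 -4.75959657e-01] [0.05451641 0.35380759 0.23107618] [[-1.0e+00 -3.1e-03 -0.0e+00]
 [-3.1e-03  1.0e+00 -1.0e-04]
 [ 0.0e+00 -1.0e-04 -1.0e+00]]
```

```bash
python3 -m handwheel '[{"x":-0.0375,"y":-0.011,"z":0,"rx":0,"ry":0,"rz":0,"gripper":0.03},{"x":-0.0725,"y":-0.023,"z":0,"rx":0,"ry":0,"rz":0,"gripper":0.03},{"x":-0.1065,"y":-0.038,"z":0,"rx":0,"ry":0,"rz":0,"gripper":0.03},{"x":-0.1385,"y":-0.056,"z":0,"rx":0,"ry":0,"rz":0,"gripper":0.03},{"x":-0.1685,"y":-0.078,"z":0,"rx":0,"ry":0,"rz":0,"gripper":0.03}]'
python3 -m handwheel '[{"x":-0.028,"y":-0.025,"z":0,"rx":0,"ry":0,"rz":0,"gripper":0.03},{"x":-0.053,"y":-0.053,"z":0,"rx":0,"ry":0,"rz":0,"gripper":0.03},{"x":-0.075,"y":-0.083,"z":0,"rx":0,"ry":0,"rz":0,"gripper":0.03},{"x":-0.093,"y":-0.115,"z":0,"rx":0,"ry":0,"rz":0,"gripper":0.03},{"x":-0.108,"y":-0.149,"z":0,"rx":0,"ry":0,"rz":0,"gripper":0.03}]'
python3 -m handwheel '[{"x":-0.022,"y":-0.028,"z":0,"rx":0,"ry":0,"rz":0,"gripper":0.06},{"x":-0.044,"y":-0.055,"z":0,"rx":0,"ry":0,"rz":0,"gripper":0.06},{"x":-0.066,"y":-0.083,"z":0,"rx":0,"ry":0,"rz":0,"gripper":0.06},{"x":-0.088,"y":-0.11,"z":0,"rx":0,"ry":0,"rz":0,"gripper":0.06},{"x":-0.11,"y":-0.138,"z":0,"rx":0,"ry":0,"rz":0,"gripper":0.06}]'
python3 - <<'E'
from h import *
s=ctrl.get_state()
print(s['joints'],s['tcp_pos'],R.from_quat(s['tcp_rot']).as_matrix().round(4))
w=camera("wrist");cv2.imwrite("pics/w1.png",w["color"][:,:,::-1])
print(proj(w,[[.4625,-.037,.13],[.4614,-.0357,.04]]))
E
```

```text
clock: 1.85
tcp_pos: [0.2252, 0.2765, 0.2318]
tcp_rot: [-0.0, 1.0, 0.001, 0.001]
wrist_force: [0.3, 0.8, -0.2]
finger_gap: 0.0301
finger_force: 0.0
clock: 2.27
tcp_pos: [0.3327, 0.1266, 0.2318]
tcp_rot: [-0.0, 1.0, 0.0, 0.001]
wrist_force: [1.5, 1.0, 0.3]
finger_gap: 0.0299
finger_force: 0.0
clock: 2.68
tcp_pos: [0.4427, -0.0114, 0.2315]
tcp_rot: [0.0, 1.0, -0.0, 0.0]
wrist_force: [1.0, 0.4, -0.2]
finger_gap: 0.0598
finger_force: 0.0
[-2.83042258e-01 -2.68091655e-01  2.06604912e+00  2.00803330e-04
  1.34284755e+00 -1.85327613e+00] [ 0.44269651 -0.01144097  0.23150388] [[-1.e+00  6.e-04  8.e-04]
 [ 6.e-04  1.e+00 -0.e+00]
 [-8.e-04 -0.e+00 -1.e+00]]
[[281.21284497 266.16853247]
 [290.80294599 235.43944465]]
```

View pics/w1.png

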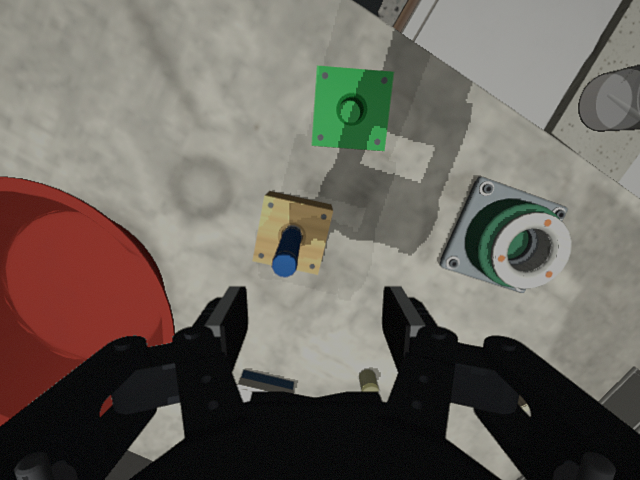

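Wrist view: drift top at (285,265), about 2 mm to +y of my estimate; the stand (293,233) agrees. Going down and grasping.

```bash
python3 -m handwheel '[{"x":-0.0193,"y":-0.024,"z":0,"rx":0,"ry":0,"rz":0,"gripper":0.06},{"x":-0.0193,"y":-0.024,"z":0.03,"rx":0,"ry":0,"rz":0,"gripper":0.06},{"x":-0.0193,"y":-0.024,"z":0.07,"rx":0,"ry":0,"rz":0,"gripper":0.06},{"x":-0.0193,"y":-0.024,"z":0.11,"rx":0,"ry":0,"rz":0,"gripper":0.06},{"x":-0.0193,"y":-0.024,"z":0.15,"rx":0,"ry":0,"rz":0,"gripper":0.06}]'
python3 -m handwheel '[{"x":0,"y":0,"z":0.006,"rx":0,"ry":0,"rz":0,"gripper":0.04},{"x":0,"y":0,"z":0.006,"rx":0,"ry":0,"rz":0,"gripper":0.01},{"x":0,"y":0,"z":0.006,"rx":0,"ry":0,"rz":0,"gripper":0.01},{"x":0,"y":0,"z":0.006,"rx":0,"ry":0,"rz":0,"gripper":0.01},{"x":0,"y":0,"z":0.006,"rx":0,"ry":0,"rz":0,"gripper":0.01}]' 110
python3 -m handwheel '[{"x":0,"y":0,"z":0,"rx":0,"ry":0,"rz":0,"gripper":0.01},{"x":0,"y":0,"z":0,"rx":0,"ry":0,"rz":0,"gripper":0.01},{"x":0,"y":0,"z":0,"rx":0,"ry":0,"rz":0,"gripper":0.01},{"x":0,"y":0,"z":0,"rx":0,"ry":0,"rz":0,"gripper":0.01},{"x":0,"y":0,"z":0,"rx":0,"ry":0,"rz":0,"gripper":0.01}]'
```

```text
clock: 3.15
tcp_pos: [0.4615, -0.0339, 0.0803]
tcp_rot: [0.0, 1.0, -0.0, 0.001]
wrist_force: [-0.3, -0.4, 0.0]
finger_gap: 0.0602
finger_force: 0.0
clock: 3.57
tcp_pos: [0.4631, -0.0342, 0.078]
tcp_rot: [-0.0, 1.0, -0.001, 0.002]
wrist_force: [0.2, -0.2, -1.7]
finger_gap: 0.0177
finger_force: 107.3
clock: 3.98
tcp_pos: [0.4631, -0.0343, 0.0778]
tcp_rot: [-0.0, 1.0, -0.001, 0.002]
wrist_force: [-0.7, -0.2, 8.0]
finger_gap: 0.0177
finger_force: 107.5
```

```bash
python3 -m handwheel '[{"x":0,"y":0,"z":-0.02,"rx":0,"ry":0,"rz":0,"gripper":0.01},{"x":0,"y":0,"z":-0.045,"rx":0,"ry":0,"rz":0,"gripper":0.01},{"x":0,"y":0,"z":-0.075,"rx":0,"ry":0,"rz":0,"gripper":0.01},{"x":0,"y":0,"z":-0.095,"rx":0,"ry":0,"rz":0,"gripper":0.01},{"x":0,"y":0,"z":-0.105,"rx":0,"ry":0,"rz":0,"gripper":0.01}]'
python3 -m handwheel '[{"x":-0.003,"y":0.04,"z":0,"rx":0,"ry":0,"rz":0,"gripper":0.01},{"x":-0.006,"y":0.08,"z":0,"rx":0,"ry":0,"rz":0,"gripper":0.01},{"x":-0.009,"y":0.12,"z":0,"rx":0,"ry":0,"rz":0,"gripper":0.01},{"x":-0.012,"y":0.16,"z":0,"rx":0,"ry":0,"rz":0,"gripper":0.01},{"x":-0.0135,"y":0.199,"z":0,"rx":0,"ry":0,"rz":0,"gripper":0.01}]'
python3 - <<'E'
from h import *
s=ctrl.get_state()
print(s['joints'],s['tcp_pos'],s['wrist_force'],R.from_quat(s['tcp_rot']).as_matrix().round(4))
t=camera("top");sc=camera("scene")
a=cv2.resize(t["color"][225:315,225:315],None,fx=5,fy=5,interpolation=2);b=cv2.resize(sc["color"][165:255,225:315],None,fx=5,fy=5,interpolation=2)[:, :350]
cv2.imwrite("pics/c4.png",np.hstack([a,b])[:,:,::-1])
for z in(.11,.14,.17):print(z,proj(t,[[s['tcp_pos'][0],s['tcp_pos'][1],z]]),proj(sc,[[s['tcp_pos'][0],s['tcp_pos'][1],z]]))
E
```

```text
clock: 4.4
tcp_pos: [0.4627, -0.0342, 0.1841]
tcp_rot: [-0.0, 1.0, -0.001, 0.003]
wrist_force: [-0.0, -0.7, -1.4]
finger_gap: 0.0176
finger_force: 107.9
clock: 4.82
tcp_pos: [0.474, 0.1672, 0.1799]
tcp_rot: [-0.0, 1.0, -0.0, -0.0]
wrist_force: [0.6, -0.3, -1.0]
finger_gap: 0.0176
finger_force: 108.0
[ 1.13166731e-01 -4.98535954e-02  1.97343679e+00 -3.08941348e-06
  1.21833248e+00 -1.45762984e+00] [0.4740456  0.16720052 0.17992689] [ 0.59484442 -0.33643281 -1.03330243] [[-1.e+00 -0.e+00 -3.e-04]
 [-0.e+00  1.e+00 -0.e+00]
 [ 3.e-04 -0.e+00 -1.e+00]]
0.11 [[275.01457549 266.00095293]] [[262.78707185 213.15274675]]
0.14 [[273.04481906 263.7605984 ]] [[262.17180258 197.82797699]]
0.17 [[270.92286349 261.34689132]] [[261.55015461 181.9589597 ]]
```

View pics/c4.png

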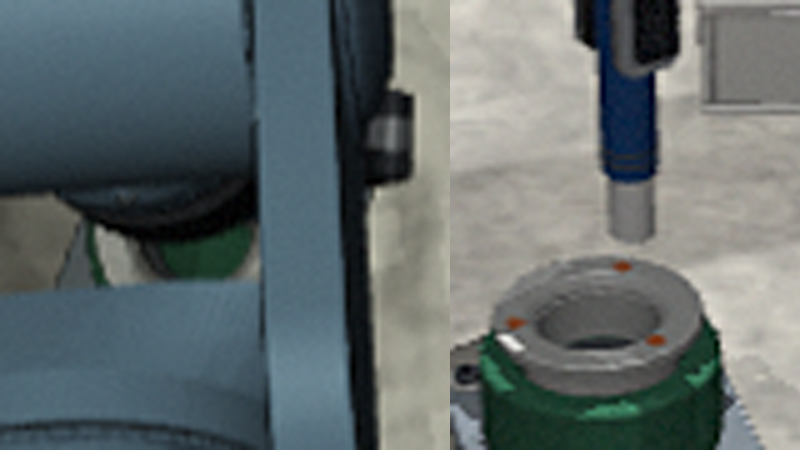

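Scene crop: nose end centre at scene px about (261.4,211.6), above the rim, B dot at crop (656,340) → (266.2,233).

```bash
python3 - <<'E'
from h import *
s=ctrl.get_state();p=s['tcp_pos'];print(p)
sc=camera("scene");w=camera("wrist")
si=sc["color"].astype(int);cp=lambda i:(i[...,0]-i[...,2]>35)&(i[...,0]-i[...,1]>18)
print(blobs(sc,cp(si),(225,205,290,255),2))
n=onz(sc,[(261.4,211.6)],.112)[0];d=onz(sc,[(265.5,232.5)],.071)[0];print("nose",n.round(4),"dot",d.round(4),"move",(d-n).round(4))
wi=w["color"].astype(int);W=blobs(w,cp(wi),(100,0,560,480),15);print(W)
for a in W: print(onz(w,[a[1]],.071).round(4))
print("expected nose end px",proj(w,[[p[0],p[1],.112]]),proj(w,[[p[0],p[1],.136]]))
cv2.imwrite("pics/w2.png",w["color"][:,:,::-1])
E
```

```text
[0.47358588 0.16970861 0.17982725]
[(np.int32(4), array([259. , 217.8]), array([258, 217,   3,   2], dtype=int32)), (np.int32(7), array([237.4, 229.1]), array([236, 228,   4,   3], dtype=int32)), (np.int32(7), array([265.7, 232.6]), array([264, 232,   4,   2], dtype=int32))]
nose [0.4731 0.1701 0.112 ] dot [0.4764 0.1647 0.071 ] move [ 0.0033 -0.0054 -0.041 ]
[(np.int32(68), array([364. , 196.9]), array([360, 193,   9,   9], dtype=int32)), (np.int32(128), array([109.2, 234.1]), array([100, 229,  19,  12], dtype=int32)), (np.int32(24), array([106. , 240.2]), array([100, 238,  12,   5], dtype=int32)), (np.int32(46), array([311.4, 240.6]), array([308, 238,   9,   7], dtype=int32)), (np.int32(61), array([374.7, 261.8]), array([371, 258,   9,   9], dtype=int32))]
[[0.4408 0.2045 0.071 ]]
[[0.4704 0.0081 0.071 ]]
[[0.4753 0.0047 0.071 ]]
[[0.4749 0.1652 0.071 ]]
[[0.492  0.2151 0.071 ]]
expected nose end px [[317.71779493 255.17276752]] [[318.07337707 267.60570007]]
```

View pics/w2.png

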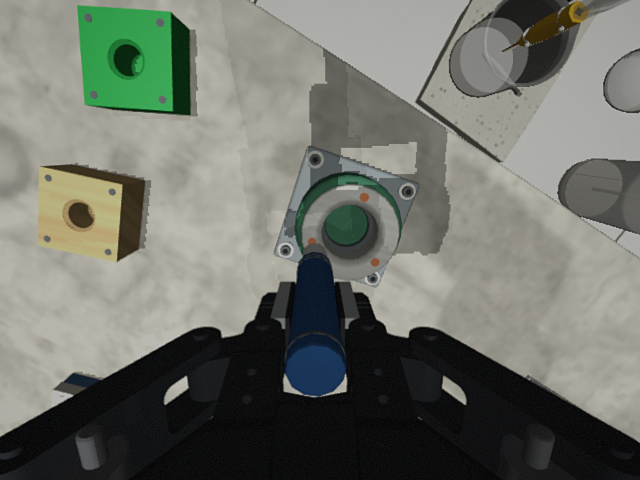

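Wrist view: nose end at about (315,253) next to dot B (311,241); the geometry agrees within 1 mm. Moving onto B and feeling for contact.

```bash
python3 -m handwheel '[{"x":-0.0025,"y":-0.005,"z":0.01,"rx":0,"ry":0,"rz":0,"gripper":0.01},{"x":-0.0025,"y":-0.005,"z":0.02,"rx":0,"ry":0,"rz":0,"gripper":0.01},{"x":-0.0025,"y":-0.005,"z":0.03,"rx":0,"ry":0,"rz":0,"gripper":0.01},{"x":-0.0025,"y":-0.005,"z":0.035,"rx":0,"ry":0,"rz":0,"gripper":0.01},{"x":-0.0025,"y":-0.005,"z":0.036,"rx":0,"ry":0,"rz":0,"gripper":0.01}]'
for i in 1; do python3 -m handwheel '[{"x":0,"y":0,"z":0.0004,"rx":0,"ry":0,"rz":0,"gripper":0.01},{"x":0,"y":0,"z":0.0008,"rx":0,"ry":0,"rz":0,"gripper":0.01},{"x":0,"y":0,"z":0.0012,"rx":0,"ry":0,"rz":0,"gripper":0.01},{"x":0,"y":0,"z":0.0016,"rx":0,"ry":0,"rz":0,"gripper":0.01},{"x":0,"y":0,"z":0.002,"rx":0,"ry":0,"rz":0,"gripper":0.01}]'; done
python3 -m handwheel '[{"x":0,"y":0,"z":0.0004,"rx":0,"ry":0,"rz":0,"gripper":0.01},{"x":0,"y":0,"z":0.0008,"rx":0,"ry":0,"rz":0,"gripper":0.01},{"x":0,"y":0,"z":0.0012,"rx":0,"ry":0,"rz":0,"gripper":0.01},{"x":0,"y":0,"z":0.0016,"rx":0,"ry":0,"rz":0,"gripper":0.01},{"x":0,"y":0,"z":0.002,"rx":0,"ry":0,"rz":0,"gripper":0.01}]'
```

```text
clock: 5.43
tcp_pos: [0.4758, 0.1594, 0.1421]
tcp_rot: [0.001, 1.0, -0.0, -0.002]
wrist_force: [-0.3, -0.2, -1.7]
finger_gap: 0.0176
finger_force: 108.2
clock: 5.85
tcp_pos: [0.4774, 0.1604, 0.1427]
tcp_rot: [-0.0, 1.0, 0.0, 0.0]
wrist_force: [-0.6, -0.2, -0.9]
finger_gap: 0.0178
finger_force: 108.2
clock: 6.27
tcp_pos: [0.4771, 0.1603, 0.1403]
tcp_rot: [-0.0, 1.0, -0.0, 0.0]
wrist_force: [-0.3, -0.8, -1.3]
finger_gap: 0.0177
finger_force: 108.2
```

```bash
python3 -m handwheel '[{"x":0.001,"y":0.0045,"z":0,"rx":0,"ry":0,"rz":0,"gripper":0.01},{"x":0.001,"y":0.0045,"z":0.0005,"rx":0,"ry":0,"rz":0,"gripper":0.01},{"x":0.001,"y":0.0045,"z":0.001,"rx":0,"ry":0,"rz":0,"gripper":0.01},{"x":0.001,"y":0.0045,"z":0.0015,"rx":0,"ry":0,"rz":0,"gripper":0.01},{"x":0.001,"y":0.0045,"z":0.002,"rx":0,"ry":0,"rz":0,"gripper":0.01}]'
python3 -m handwheel '[{"x":0,"y":0,"z":0.0004,"rx":0,"ry":0,"rz":0,"gripper":0.01},{"x":0,"y":0,"z":0.0008,"rx":0,"ry":0,"rz":0,"gripper":0.01},{"x":0,"y":0,"z":0.0012,"rx":0,"ry":0,"rz":0,"gripper":0.01},{"x":0,"y":0,"z":0.0016,"rx":0,"ry":0,"rz":0,"gripper":0.01},{"x":0,"y":0,"z":0.002,"rx":0,"ry":0,"rz":0,"gripper":0.01}]'
```

```text
clock: 6.68
tcp_pos: [0.4761, 0.1649, 0.1383]
tcp_rot: [-0.0, 1.0, 0.0, 0.0]
wrist_force: [-0.0, -0.8, 0.5]
finger_gap: 0.0179
finger_force: 108.2
clock: 7.1
tcp_pos: [0.4765, 0.1649, 0.1372]
tcp_rot: [-0.0, 1.0, 0.0, 0.0]
wrist_force: [-2.2, -0.7, 6.2]
finger_gap: 0.0181
finger_force: 108.8
```

```bash
python3 -m handwheel '[{"x":0,"y":0,"z":0.0004,"rx":0,"ry":0,"rz":0,"gripper":0.01},{"x":0,"y":0,"z":0.0008,"rx":0,"ry":0,"rz":0,"gripper":0.01},{"x":0,"y":0,"z":0.0012,"rx":0,"ry":0,"rz":0,"gripper":0.01},{"x":0,"y":0,"z":0.0016,"rx":0,"ry":0,"rz":0,"gripper":0.01},{"x":0,"y":0,"z":0.002,"rx":0,"ry":0,"rz":0,"gripper":0.01}]'
python3 -c "
from h import *
s=ctrl.get_state();print(s['tcp_pos'],s['wrist_force'])"
```

```text
clock: 7.52
tcp_pos: [0.4767, 0.1648, 0.1355]
tcp_rot: [-0.0, 1.0, -0.0, 0.001]
wrist_force: [-2.5, -1.3, 7.9]
finger_gap: 0.0178
finger_force: 109.1
[0.47668692 0.16477841 0.13552812] [-2.47896718 -1.3156013   7.85541547]
```

```bash
python3 -m handwheel '[{"x":0,"y":0,"z":-0.01,"rx":0,"ry":0,"rz":0,"gripper":0.01},{"x":0.0171,"y":0.0195,"z":-0.01,"rx":0,"ry":0,"rz":0,"gripper":0.01},{"x":0.0341,"y":0.0391,"z":-0.01,"rx":0,"ry":0,"rz":0,"gripper":0.01},{"x":0.0341,"y":0.0391,"z":-0.008,"rx":0,"ry":0,"rz":0,"gripper":0.01},{"x":0.0341,"y":0.0391,"z":-0.006,"rx":0,"ry":0,"rz":0,"gripper":0.01}]'
python3 -m handwheel '[{"x":0,"y":0,"z":0,"rx":0,"ry":0,"rz":0,"gripper":0.01},{"x":0,"y":0,"z":0.0006,"rx":0,"ry":0,"rz":0,"gripper":0.01},{"x":0,"y":0,"z":0.0012,"rx":0,"ry":0,"rz":0,"gripper":0.01},{"x":0,"y":0,"z":0.0016,"rx":0,"ry":0,"rz":0,"gripper":0.01},{"x":0,"y":0,"z":0.002,"rx":0,"ry":0,"rz":0,"gripper":0.01}]'
python3 -m handwheel '[{"x":0,"y":0,"z":0.0004,"rx":0,"ry":0,"rz":0,"gripper":0.01},{"x":0,"y":0,"z":0.0008,"rx":0,"ry":0,"rz":0,"gripper":0.01},{"x":0,"y":0,"z":0.0012,"rx":0,"ry":0,"rz":0,"gripper":0.01},{"x":0,"y":0,"z":0.0016,"rx":0,"ry":0,"rz":0,"gripper":0.01},{"x":0,"y":0,"z":0.002,"rx":0,"ry":0,"rz":0,"gripper":0.01}]'
```

```text
clock: 7.93
tcp_pos: [0.4415, 0.2044, 0.1403]
tcp_rot: [-0.001, 1.0, -0.0, 0.0]
wrist_force: [-0.0, -0.7, -1.5]
finger_gap: 0.0177
finger_force: 108.3
clock: 8.35
tcp_pos: [0.4423, 0.2036, 0.1383]
tcp_rot: [0.0, 1.0, -0.0, 0.0]
wrist_force: [-0.3, -0.2, -1.3]
finger_gap: 0.0175
finger_force: 108.3
clock: 8.77
tcp_pos: [0.4426, 0.2039, 0.1372]
tcp_rot: [-0.0, 1.0, -0.0, 0.001]
wrist_force: [-1.2, -1.4, 5.0]
finger_gap: 0.0175
finger_force: 109.1
```

```bash
python3 -m handwheel '[{"x":0,"y":0,"z":0.0004,"rx":0,"ry":0,"rz":0,"gripper":0.01},{"x":0,"y":0,"z":0.0008,"rx":0,"ry":0,"rz":0,"gripper":0.01},{"x":0,"y":0,"z":0.0012,"rx":0,"ry":0,"rz":0,"gripper":0.01},{"x":0,"y":0,"z":0.0016,"rx":0,"ry":0,"rz":0,"gripper":0.01},{"x":0,"y":0,"z":0.002,"rx":0,"ry":0,"rz":0,"gripper":0.01}]'
python3 -m handwheel '[{"x":0,"y":0,"z":-0.01,"rx":0,"ry":0,"rz":0,"gripper":0.01},{"x":-0.0256,"y":0.0054,"z":-0.01,"rx":0,"ry":0,"rz":0,"gripper":0.01},{"x":-0.0511,"y":0.0107,"z":-0.01,"rx":0,"ry":0,"rz":0,"gripper":0.01},{"x":-0.0511,"y":0.0107,"z":-0.008,"rx":0,"ry":0,"rz":0,"gripper":0.01},{"x":-0.0511,"y":0.0107,"z":-0.006,"rx":0,"ry":0,"rz":0,"gripper":0.01}]'
python3 -m handwheel '[{"x":0,"y":0,"z":0,"rx":0,"ry":0,"rz":0,"gripper":0.01},{"x":0,"y":0,"z":0.0006,"rx":0,"ry":0,"rz":0,"gripper":0.01},{"x":0,"y":0,"z":0.0012,"rx":0,"ry":0,"rz":0,"gripper":0.01},{"x":0,"y":0,"z":0.0016,"rx":0,"ry":0,"rz":0,"gripper":0.01},{"x":0,"y":0,"z":0.002,"rx":0,"ry":0,"rz":0,"gripper":0.01}]'
python3 -m handwheel '[{"x":0,"y":0,"z":0.0004,"rx":0,"ry":0,"rz":0,"gripper":0.01},{"x":0,"y":0,"z":0.0008,"rx":0,"ry":0,"rz":0,"gripper":0.01},{"x":0,"y":0,"z":0.0012,"rx":0,"ry":0,"rz":0,"gripper":0.01},{"x":0,"y":0,"z":0.0016,"rx":0,"ry":0,"rz":0,"gripper":0.01},{"x":0,"y":0,"z":0.002,"rx":0,"ry":0,"rz":0,"gripper":0.01}]'
```

```text
clock: 9.18
tcp_pos: [0.4426, 0.2039, 0.1355]
tcp_rot: [-0.0, 1.0, -0.0, 0.001]
wrist_force: [-2.1, -2.1, 8.3]
finger_gap: 0.0175
finger_force: 109.2
clock: 9.6
tcp_pos: [0.4937, 0.2148, 0.1403]
tcp_rot: [0.0, 1.0, 0.0, -0.0]
wrist_force: [-0.2, -0.5, -1.5]
finger_gap: 0.0181
finger_force: 108.3
clock: 10.02
tcp_pos: [0.4926, 0.2146, 0.1384]
tcp_rot: [-0.0, 1.0, 0.0, -0.0]
wrist_force: [-1.6, -1.5, 0.2]
finger_gap: 0.0179
finger_force: 108.3
clock: 10.43
tcp_pos: [0.4932, 0.2147, 0.137]
tcp_rot: [-0.0, 1.0, 0.0, -0.0]
wrist_force: [-1.9, -0.5, 5.8]
finger_gap: 0.0181
finger_force: 108.9
```

```bash
python3 -m handwheel '[{"x":0,"y":0,"z":0.0004,"rx":0,"ry":0,"rz":0,"gripper":0.01},{"x":0,"y":0,"z":0.0008,"rx":0,"ry":0,"rz":0,"gripper":0.01},{"x":0,"y":0,"z":0.0012,"rx":0,"ry":0,"rz":0,"gripper":0.01},{"x":0,"y":0,"z":0.0016,"rx":0,"ry":0,"rz":0,"gripper":0.01},{"x":0,"y":0,"z":0.002,"rx":0,"ry":0,"rz":0,"gripper":0.01}]'
python3 -m handwheel '[{"x":0,"y":0,"z":-0.008,"rx":0,"ry":0,"rz":0,"gripper":0.01},{"x":0.0085,"y":-0.0249,"z":-0.008,"rx":0,"ry":0,"rz":0,"gripper":0.01},{"x":0.017,"y":-0.0498,"z":-0.008,"rx":0,"ry":0,"rz":0,"gripper":0.01},{"x":0.017,"y":-0.0498,"z":-0.006,"rx":0,"ry":0,"rz":0,"gripper":0.01},{"x":0.017,"y":-0.0498,"z":-0.003,"rx":0,"ry":0,"rz":0,"gripper":0.01}]'
python3 -m handwheel '[{"x":0,"y":0,"z":0.0004,"rx":0,"ry":0,"rz":0,"gripper":0.01},{"x":0,"y":0,"z":0.0008,"rx":0,"ry":0,"rz":0,"gripper":0.01},{"x":0,"y":0,"z":0.0012,"rx":0,"ry":0,"rz":0,"gripper":0.01},{"x":0,"y":0,"z":0.0016,"rx":0,"ry":0,"rz":0,"gripper":0.01},{"x":0,"y":0,"z":0.002,"rx":0,"ry":0,"rz":0,"gripper":0.01}]'
python3 -m handwheel '[{"x":0,"y":0,"z":0.0004,"rx":0,"ry":0,"rz":0,"gripper":0.01},{"x":0,"y":0,"z":0.0008,"rx":0,"ry":0,"rz":0,"gripper":0.01},{"x":0,"y":0,"z":0.0012,"rx":0,"ry":0,"rz":0,"gripper":0.01},{"x":0,"y":0,"z":0.0016,"rx":0,"ry":0,"rz":0,"gripper":0.01},{"x":0,"y":0,"z":0.002,"rx":0,"ry":0,"rz":0,"gripper":0.01}]'
```

```text
clock: 10.85
tcp_pos: [0.4933, 0.2147, 0.1352]
tcp_rot: [-0.0, 1.0, 0.0, 0.0]
wrist_force: [-3.6, -1.4, 7.1]
finger_gap: 0.018
finger_force: 109.0
clock: 11.27
tcp_pos: [0.4764, 0.1642, 0.1376]
tcp_rot: [0.001, 1.0, 0.0, 0.001]
wrist_force: [0.2, 0.9, -1.7]
finger_gap: 0.0181
finger_force: 108.4
clock: 11.68
tcp_pos: [0.4765, 0.1652, 0.1358]
tcp_rot: [-0.0, 1.0, 0.0, 0.0]
wrist_force: [-1.4, -1.4, 4.5]
finger_gap: 0.0176
finger_force: 108.7
clock: 12.1
tcp_pos: [0.4767, 0.1651, 0.1345]
tcp_rot: [-0.0, 1.0, 0.0, 0.001]
wrist_force: [-1.9, 0.1, 8.3]
finger_gap: 0.0178
finger_force: 109.1
```

```bash
python3 -m handwheel '[{"x":0,"y":0,"z":0.0004,"rx":0,"ry":0,"rz":0,"gripper":0.01},{"x":0,"y":0,"z":0.0008,"rx":0,"ry":0,"rz":0,"gripper":0.01},{"x":0,"y":0,"z":0.0012,"rx":0,"ry":0,"rz":0,"gripper":0.01},{"x":0,"y":0,"z":0.0016,"rx":0,"ry":0,"rz":0,"gripper":0.01},{"x":0,"y":0,"z":0.002,"rx":0,"ry":0,"rz":0,"gripper":0.01}]'
python3 -m handwheel '[{"x":0,"y":0,"z":-0.01,"rx":0,"ry":0,"rz":0,"gripper":0.01},{"x":0.0171,"y":0.0195,"z":-0.01,"rx":0,"ry":0,"rz":0,"gripper":0.01},{"x":0.0341,"y":0.0391,"z":-0.01,"rx":0,"ry":0,"rz":0,"gripper":0.01},{"x":0.0341,"y":0.0391,"z":-0.007,"rx":0,"ry":0,"rz":0,"gripper":0.01},{"x":0.0341,"y":0.0391,"z":-0.0045,"rx":0,"ry":0,"rz":0,"gripper":0.01}]'
python3 -m handwheel '[{"x":0,"y":0,"z":0.0004,"rx":0,"ry":0,"rz":0,"gripper":0.01},{"x":0,"y":0,"z":0.0008,"rx":0,"ry":0,"rz":0,"gripper":0.01},{"x":0,"y":0,"z":0.0012,"rx":0,"ry":0,"rz":0,"gripper":0.01},{"x":0,"y":0,"z":0.0016,"rx":0,"ry":0,"rz":0,"gripper":0.01},{"x":0,"y":0,"z":0.002,"rx":0,"ry":0,"rz":0,"gripper":0.01}]'
python3 -m handwheel '[{"x":0,"y":0,"z":0.0004,"rx":0,"ry":0,"rz":0,"gripper":0.01},{"x":0,"y":0,"z":0.0008,"rx":0,"ry":0,"rz":0,"gripper":0.01},{"x":0,"y":0,"z":0.0012,"rx":0,"ry":0,"rz":0,"gripper":0.01},{"x":0,"y":0,"z":0.0016,"rx":0,"ry":0,"rz":0,"gripper":0.01},{"x":0,"y":0,"z":0.002,"rx":0,"ry":0,"rz":0,"gripper":0.01}]'
```

```text
clock: 12.52
tcp_pos: [0.4769, 0.165, 0.133]
tcp_rot: [-0.0, 1.0, 0.0, 0.001]
wrist_force: [-3.2, -0.9, 9.9]
finger_gap: 0.0177
finger_force: 109.5
clock: 12.93
tcp_pos: [0.4414, 0.2047, 0.1358]
tcp_rot: [-0.001, 1.0, 0.0, 0.0]
wrist_force: [-2.2, 1.6, 7.0]
finger_gap: 0.0174
finger_force: 109.4
clock: 13.35
tcp_pos: [0.4428, 0.2038, 0.1348]
tcp_rot: [0.001, 1.0, 0.0, 0.0]
wrist_force: [-3.6, 0.5, 7.2]
finger_gap: 0.0181
finger_force: 109.1
clock: 13.77
tcp_pos: [0.4428, 0.2038, 0.1331]
tcp_rot: [0.0, 1.0, 0.0, 0.0]
wrist_force: [-5.1, 2.1, 10.4]
finger_gap: 0.0175
finger_force: 109.5
```

```bash
python3 -m handwheel '[{"x":0,"y":0,"z":-0.01,"rx":0,"ry":0,"rz":0,"gripper":0.01},{"x":-0.0256,"y":0.0054,"z":-0.01,"rx":0,"ry":0,"rz":0,"gripper":0.01},{"x":-0.0511,"y":0.0107,"z":-0.01,"rx":0,"ry":0,"rz":0,"gripper":0.01},{"x":-0.0511,"y":0.0107,"z":-0.007,"rx":0,"ry":0,"rz":0,"gripper":0.01},{"x":-0.0511,"y":0.0107,"z":-0.005,"rx":0,"ry":0,"rz":0,"gripper":0.01}]'
python3 -m handwheel '[{"x":0,"y":0,"z":0.0004,"rx":0,"ry":0,"rz":0,"gripper":0.01},{"x":0,"y":0,"z":0.0008,"rx":0,"ry":0,"rz":0,"gripper":0.01},{"x":0,"y":0,"z":0.0012,"rx":0,"ry":0,"rz":0,"gripper":0.01},{"x":0,"y":0,"z":0.0016,"rx":0,"ry":0,"rz":0,"gripper":0.01},{"x":0,"y":0,"z":0.002,"rx":0,"ry":0,"rz":0,"gripper":0.01}]'
python3 -m handwheel '[{"x":0,"y":0,"z":0.0004,"rx":0,"ry":0,"rz":0,"gripper":0.01},{"x":0,"y":0,"z":0.0008,"rx":0,"ry":0,"rz":0,"gripper":0.01},{"x":0,"y":0,"z":0.0012,"rx":0,"ry":0,"rz":0,"gripper":0.01},{"x":0,"y":0,"z":0.0016,"rx":0,"ry":0,"rz":0,"gripper":0.01},{"x":0,"y":0,"z":0.002,"rx":0,"ry":0,"rz":0,"gripper":0.01}]'
```

```text
clock: 14.18
tcp_pos: [0.4944, 0.2139, 0.1367]
tcp_rot: [0.0, 1.0, -0.0, 0.0]
wrist_force: [0.4, 0.2, -1.3]
finger_gap: 0.0179
finger_force: 108.3
clock: 14.6
tcp_pos: [0.4933, 0.2144, 0.1357]
tcp_rot: [-0.0, 1.0, -0.0, 0.001]
wrist_force: [0.2, -2.1, 5.9]
finger_gap: 0.0177
finger_force: 109.1
clock: 15.02
tcp_pos: [0.4936, 0.2145, 0.1342]
tcp_rot: [-0.0, 1.0, -0.0, 0.001]
wrist_force: [0.5, -2.5, 7.3]
finger_gap: 0.0179
finger_force: 109.3
```

```bash
python3 -m handwheel '[{"x":0,"y":0,"z":0.0004,"rx":0,"ry":0,"rz":0,"gripper":0.01},{"x":0,"y":0,"z":0.0008,"rx":0,"ry":0,"rz":0,"gripper":0.01},{"x":0,"y":0,"z":0.0012,"rx":0,"ry":0,"rz":0,"gripper":0.01},{"x":0,"y":0,"z":0.0016,"rx":0,"ry":0,"rz":0,"gripper":0.01},{"x":0,"y":0,"z":0.002,"rx":0,"ry":0,"rz":0,"gripper":0.01}]'
python3 -m handwheel '[{"x":0,"y":0,"z":-0.008,"rx":0,"ry":0,"rz":0,"gripper":0.01},{"x":0.0085,"y":-0.0249,"z":-0.008,"rx":0,"ry":0,"rz":0,"gripper":0.01},{"x":0.017,"y":-0.0498,"z":-0.008,"rx":0,"ry":0,"rz":0,"gripper":0.01},{"x":0.017,"y":-0.0498,"z":-0.006,"rx":0,"ry":0,"rz":0,"gripper":0.01},{"x":0.017,"y":-0.0498,"z":-0.003,"rx":0,"ry":0,"rz":0,"gripper":0.01}]'
python3 -m handwheel '[{"x":0,"y":0,"z":0.0004,"rx":0,"ry":0,"rz":0,"gripper":0.01},{"x":0,"y":0,"z":0.0008,"rx":0,"ry":0,"rz":0,"gripper":0.01},{"x":0,"y":0,"z":0.0012,"rx":0,"ry":0,"rz":0,"gripper":0.01},{"x":0,"y":0,"z":0.0016,"rx":0,"ry":0,"rz":0,"gripper":0.01},{"x":0,"y":0,"z":0.002,"rx":0,"ry":0,"rz":0,"gripper":0.01}]'
python3 -m handwheel '[{"x":0,"y":0,"z":0.0004,"rx":0,"ry":0,"rz":0,"gripper":0.01},{"x":0,"y":0,"z":0.0008,"rx":0,"ry":0,"rz":0,"gripper":0.01},{"x":0,"y":0,"z":0.0012,"rx":0,"ry":0,"rz":0,"gripper":0.01},{"x":0,"y":0,"z":0.0016,"rx":0,"ry":0,"rz":0,"gripper":0.01},{"x":0,"y":0,"z":0.002,"rx":0,"ry":0,"rz":0,"gripper":0.01}]'
```

```text
clock: 15.43
tcp_pos: [0.4939, 0.2145, 0.1327]
tcp_rot: [-0.0, 1.0, -0.0, 0.001]
wrist_force: [-1.8, -3.0, 10.6]
finger_gap: 0.0179
finger_force: 109.7
clock: 15.85
tcp_pos: [0.4752, 0.1643, 0.1335]
tcp_rot: [0.001, 1.0, 0.0, -0.001]
wrist_force: [-1.6, -1.7, 5.6]
finger_gap: 0.0178
finger_force: 109.4
clock: 16.27
tcp_pos: [0.4765, 0.1651, 0.1328]
tcp_rot: [-0.001, 1.0, -0.0, -0.0]
wrist_force: [-4.1, -2.6, 10.1]
finger_gap: 0.0175
finger_force: 109.6
clock: 16.68
tcp_pos: [0.4769, 0.1651, 0.1322]
tcp_rot: [-0.001, 1.0, -0.001, 0.0]
wrist_force: [-6.4, -3.2, 17.9]
finger_gap: 0.0179
finger_force: 110.7
```

```bash
python3 -m handwheel '[{"x":0,"y":0,"z":0.0001,"rx":0,"ry":0,"rz":0,"gripper":0.01},{"x":0,"y":0,"z":0.0002,"rx":0,"ry":0,"rz":0,"gripper":0.01},{"x":0,"y":0,"z":0.0002,"rx":0,"ry":0,"rz":0,"gripper":0.01},{"x":0,"y":0,"z":0.0002,"rx":0,"ry":0,"rz":0,"gripper":0.01},{"x":0,"y":0,"z":0.0002,"rx":0,"ry":0,"rz":0,"gripper":0.01}]'
python3 -m handwheel '[{"x":0,"y":0,"z":-0.01,"rx":0,"ry":0,"rz":0,"gripper":0.01},{"x":0.0171,"y":0.0195,"z":-0.01,"rx":0,"ry":0,"rz":0,"gripper":0.01},{"x":0.0341,"y":0.0391,"z":-0.01,"rx":0,"ry":0,"rz":0,"gripper":0.01},{"x":0.0341,"y":0.0391,"z":-0.008,"rx":0,"ry":0,"rz":0,"gripper":0.01},{"x":0.0341,"y":0.0391,"z":-0.006,"rx":0,"ry":0,"rz":0,"gripper":0.01}]'
python3 -m handwheel '[{"x":0,"y":0,"z":0.0004,"rx":0,"ry":0,"rz":0,"gripper":0.01},{"x":0,"y":0,"z":0.0008,"rx":0,"ry":0,"rz":0,"gripper":0.01},{"x":0,"y":0,"z":0.0012,"rx":0,"ry":0,"rz":0,"gripper":0.01},{"x":0,"y":0,"z":0.0016,"rx":0,"ry":0,"rz":0,"gripper":0.01},{"x":0,"y":0,"z":0.002,"rx":0,"ry":0,"rz":0,"gripper":0.01}]'
python3 -m handwheel '[{"x":0,"y":0,"z":0.0004,"rx":0,"ry":0,"rz":0,"gripper":0.01},{"x":0,"y":0,"z":0.0008,"rx":0,"ry":0,"rz":0,"gripper":0.01},{"x":0,"y":0,"z":0.0012,"rx":0,"ry":0,"rz":0,"gripper":0.01},{"x":0,"y":0,"z":0.0016,"rx":0,"ry":0,"rz":0,"gripper":0.01},{"x":0,"y":0,"z":0.002,"rx":0,"ry":0,"rz":0,"gripper":0.01}]'
```

```text
clock: 17.1
tcp_pos: [0.4769, 0.1651, 0.1322]
tcp_rot: [-0.001, 1.0, -0.001, 0.0]
wrist_force: [-6.9, -3.4, 17.3]
finger_gap: 0.0177
finger_force: 110.6
clock: 17.52
tcp_pos: [0.4414, 0.2051, 0.1353]
tcp_rot: [-0.001, 1.0, 0.0, 0.0]
wrist_force: [0.3, -0.7, -1.4]
finger_gap: 0.0178
finger_force: 108.4
clock: 17.93
tcp_pos: [0.4425, 0.2036, 0.1338]
tcp_rot: [0.0, 1.0, 0.0, 0.0]
wrist_force: [-0.2, -0.7, 1.1]
finger_gap: 0.0174
finger_force: 108.5
clock: 18.35
tcp_pos: [0.4429, 0.2039, 0.133]
tcp_rot: [-0.0, 1.0, -0.0, 0.001]
wrist_force: [-2.4, -1.8, 8.9]
finger_gap: 0.018
finger_force: 109.6
```

```bash
python3 -m handwheel '[{"x":0,"y":0,"z":0.0004,"rx":0,"ry":0,"rz":0,"gripper":0.01},{"x":0,"y":0,"z":0.0008,"rx":0,"ry":0,"rz":0,"gripper":0.01},{"x":0,"y":0,"z":0.0012,"rx":0,"ry":0,"rz":0,"gripper":0.01},{"x":0,"y":0,"z":0.0014,"rx":0,"ry":0,"rz":0,"gripper":0.01},{"x":0,"y":0,"z":0.0014,"rx":0,"ry":0,"rz":0,"gripper":0.01}]'
```

```text
clock: 18.77
tcp_pos: [0.4431, 0.2039, 0.1326]
tcp_rot: [-0.0, 1.0, -0.0, 0.001]
wrist_force: [-3.2, -1.9, 12.5]
finger_gap: 0.0178
finger_force: 110.1
```

```bash
python3 -m handwheel '[{"x":0,"y":0,"z":0.0003,"rx":0,"ry":0,"rz":0,"gripper":0.01},{"x":0,"y":0,"z":0.0006,"rx":0,"ry":0,"rz":0,"gripper":0.01},{"x":0,"y":0,"z":0.0009,"rx":0,"ry":0,"rz":0,"gripper":0.01},{"x":0,"y":0,"z":0.001,"rx":0,"ry":0,"rz":0,"gripper":0.01},{"x":0,"y":0,"z":0.001,"rx":0,"ry":0,"rz":0,"gripper":0.01}]'
```

```text
clock: 19.18
tcp_pos: [0.4433, 0.204, 0.1324]
tcp_rot: [-0.0, 1.0, -0.0, 0.001]
wrist_force: [-4.9, -2.1, 17.5]
finger_gap: 0.0176
finger_force: 110.6
```

```bash
python3 -m handwheel '[{"x":0,"y":0,"z":0.0002,"rx":0,"ry":0,"rz":0,"gripper":0.01},{"x":0,"y":0,"z":0.0004,"rx":0,"ry":0,"rz":0,"gripper":0.01},{"x":0,"y":0,"z":0.0004,"rx":0,"ry":0,"rz":0,"gripper":0.01},{"x":0,"y":0,"z":0.0004,"rx":0,"ry":0,"rz":0,"gripper":0.01},{"x":0,"y":0,"z":0.0004,"rx":0,"ry":0,"rz":0,"gripper":0.01}]'
python3 -m handwheel '[{"x":0,"y":0,"z":-0.012,"rx":0,"ry":0,"rz":0,"gripper":0.01},{"x":-0.0256,"y":0.0054,"z":-0.012,"rx":0,"ry":0,"rz":0,"gripper":0.01},{"x":-0.0511,"y":0.0107,"z":-0.012,"rx":0,"ry":0,"rz":0,"gripper":0.01},{"x":-0.0511,"y":0.0107,"z":-0.008,"rx":0,"ry":0,"rz":0,"gripper":0.01},{"x":-0.0511,"y":0.0107,"z":-0.0055,"rx":0,"ry":0,"rz":0,"gripper":0.01}]'
python3 -m handwheel '[{"x":0,"y":0,"z":0.0004,"rx":0,"ry":0,"rz":0,"gripper":0.01},{"x":0,"y":0,"z":0.0008,"rx":0,"ry":0,"rz":0,"gripper":0.01},{"x":0,"y":0,"z":0.0012,"rx":0,"ry":0,"rz":0,"gripper":0.01},{"x":0,"y":0,"z":0.0016,"rx":0,"ry":0,"rz":0,"gripper":0.01},{"x":0,"y":0,"z":0.002,"rx":0,"ry":0,"rz":0,"gripper":0.01}]'
```

```text
clock: 19.6
tcp_pos: [0.4434, 0.204, 0.1322]
tcp_rot: [-0.0, 1.0, -0.0, 0.001]
wrist_force: [-6.6, -2.6, 20.0]
finger_gap: 0.0178
finger_force: 110.8
clock: 20.02
tcp_pos: [0.4934, 0.2146, 0.1336]
tcp_rot: [0.0, 1.0, 0.0, -0.0]
wrist_force: [0.6, 0.3, 1.8]
finger_gap: 0.0178
finger_force: 108.8
clock: 20.43
tcp_pos: [0.4932, 0.2147, 0.1331]
tcp_rot: [-0.0, 1.0, 0.0, 0.0]
wrist_force: [-0.3, -0.4, 5.9]
finger_gap: 0.0182
finger_force: 109.1
```

```bash
python3 -m handwheel '[{"x":0,"y":0,"z":0.0004,"rx":0,"ry":0,"rz":0,"gripper":0.01},{"x":0,"y":0,"z":0.0008,"rx":0,"ry":0,"rz":0,"gripper":0.01},{"x":0,"y":0,"z":0.0012,"rx":0,"ry":0,"rz":0,"gripper":0.01},{"x":0,"y":0,"z":0.0016,"rx":0,"ry":0,"rz":0,"gripper":0.01},{"x":0,"y":0,"z":0.0016,"rx":0,"ry":0,"rz":0,"gripper":0.01}]'
```

```text
clock: 20.85
tcp_pos: [0.4936, 0.2148, 0.1326]
tcp_rot: [-0.0, 1.0, 0.0, 0.001]
wrist_force: [-1.6, -0.6, 10.5]
finger_gap: 0.0177
finger_force: 109.8
```

```bash
python3 -m handwheel '[{"x":0,"y":0,"z":0.0004,"rx":0,"ry":0,"rz":0,"gripper":0.01},{"x":0,"y":0,"z":0.0008,"rx":0,"ry":0,"rz":0,"gripper":0.01},{"x":0,"y":0,"z":0.0012,"rx":0,"ry":0,"rz":0,"gripper":0.01},{"x":0,"y":0,"z":0.0014,"rx":0,"ry":0,"rz":0,"gripper":0.01},{"x":0,"y":0,"z":0.0014,"rx":0,"ry":0,"rz":0,"gripper":0.01}]'
```

```text
clock: 21.27
tcp_pos: [0.494, 0.2148, 0.1323]
tcp_rot: [-0.0, 1.0, 0.0, 0.001]
wrist_force: [-3.2, -1.1, 16.1]
finger_gap: 0.0175
finger_force: 110.3
```

```bash
python3 -m handwheel '[{"x":0,"y":0,"z":0.0003,"rx":0,"ry":0,"rz":0,"gripper":0.01},{"x":0,"y":0,"z":0.0006,"rx":0,"ry":0,"rz":0,"gripper":0.01},{"x":0,"y":0,"z":0.0009,"rx":0,"ry":0,"rz":0,"gripper":0.01},{"x":0,"y":0,"z":0.0009,"rx":0,"ry":0,"rz":0,"gripper":0.01},{"x":0,"y":0,"z":0.0009,"rx":0,"ry":0,"rz":0,"gripper":0.01}]'
python3 -m handwheel '[{"x":0,"y":0,"z":-0.012,"rx":0,"ry":0,"rz":0,"gripper":0.01},{"x":0.0085,"y":-0.0249,"z":-0.012,"rx":0,"ry":0,"rz":0,"gripper":0.01},{"x":0.017,"y":-0.0498,"z":-0.012,"rx":0,"ry":0,"rz":0,"gripper":0.01},{"x":0.017,"y":-0.0498,"z":-0.008,"rx":0,"ry":0,"rz":0,"gripper":0.01},{"x":0.017,"y":-0.0498,"z":-0.0055,"rx":0,"ry":0,"rz":0,"gripper":0.01}]'
python3 -m handwheel '[{"x":0,"y":0,"z":0.0004,"rx":0,"ry":0,"rz":0,"gripper":0.01},{"x":0,"y":0,"z":0.0008,"rx":0,"ry":0,"rz":0,"gripper":0.01},{"x":0,"y":0,"z":0.0012,"rx":0,"ry":0,"rz":0,"gripper":0.01},{"x":0,"y":0,"z":0.0016,"rx":0,"ry":0,"rz":0,"gripper":0.01},{"x":0,"y":0,"z":0.002,"rx":0,"ry":0,"rz":0,"gripper":0.01}]'
```

```text
clock: 21.68
tcp_pos: [0.4942, 0.2149, 0.1321]
tcp_rot: [-0.0, 1.0, 0.0, 0.001]
wrist_force: [-4.6, -1.8, 20.0]
finger_gap: 0.0178
finger_force: 110.9
clock: 22.1
tcp_pos: [0.4748, 0.164, 0.133]
tcp_rot: [0.001, 1.0, -0.0, -0.001]
wrist_force: [-1.5, -1.3, 5.6]
finger_gap: 0.0177
finger_force: 109.5
clock: 22.52
tcp_pos: [0.4763, 0.1651, 0.1326]
tcp_rot: [-0.001, 1.0, -0.0, -0.0]
wrist_force: [-2.8, -2.3, 8.5]
finger_gap: 0.0179
finger_force: 109.4
```

```bash
python3 -m handwheel '[{"x":0,"y":0,"z":0.0005,"rx":0,"ry":0,"rz":0,"gripper":0.01},{"x":0,"y":0,"z":0.001,"rx":0,"ry":0,"rz":0,"gripper":0.01},{"x":0,"y":0,"z":0.0015,"rx":0,"ry":0,"rz":0,"gripper":0.01},{"x":0,"y":0,"z":0.002,"rx":0,"ry":0,"rz":0,"gripper":0.01},{"x":0,"y":0,"z":0.0022,"rx":0,"ry":0,"rz":0,"gripper":0.01}]'
python3 -m handwheel '[{"x":0,"y":0,"z":0.0001,"rx":0,"ry":0,"rz":0,"gripper":0.01},{"x":0,"y":0,"z":0.0003,"rx":0,"ry":0,"rz":0,"gripper":0.01},{"x":0,"y":0,"z":0.0003,"rx":0,"ry":0,"rz":0,"gripper":0.01},{"x":0,"y":0,"z":0.0003,"rx":0,"ry":0,"rz":0,"gripper":0.01},{"x":0,"y":0,"z":0.0003,"rx":0,"ry":0,"rz":0,"gripper":0.01}]'
```

```text
clock: 22.93
tcp_pos: [0.4769, 0.1652, 0.1323]
tcp_rot: [-0.001, 1.0, -0.0, 0.0]
wrist_force: [-6.4, -3.4, 18.6]
finger_gap: 0.0179
finger_force: 110.7
clock: 23.35
tcp_pos: [0.477, 0.1652, 0.1322]
tcp_rot: [-0.001, 1.0, -0.0, 0.0]
wrist_force: [-6.6, -2.7, 18.7]
finger_gap: 0.0173
finger_force: 110.8
```

```bash
python3 -m handwheel '[{"x":0,"y":0,"z":-0.012,"rx":0,"ry":0,"rz":0,"gripper":0.01},{"x":0.0171,"y":0.0195,"z":-0.012,"rx":0,"ry":0,"rz":0,"gripper":0.01},{"x":0.0341,"y":0.0391,"z":-0.012,"rx":0,"ry":0,"rz":0,"gripper":0.01},{"x":0.0341,"y":0.0391,"z":-0.008,"rx":0,"ry":0,"rz":0,"gripper":0.01},{"x":0.0341,"y":0.0391,"z":-0.0055,"rx":0,"ry":0,"rz":0,"gripper":0.01}]'
python3 -m handwheel '[{"x":0,"y":0,"z":0.0004,"rx":0,"ry":0,"rz":0,"gripper":0.01},{"x":0,"y":0,"z":0.0008,"rx":0,"ry":0,"rz":0,"gripper":0.01},{"x":0,"y":0,"z":0.0015,"rx":0,"ry":0,"rz":0,"gripper":0.01},{"x":0,"y":0,"z":0.0025,"rx":0,"ry":0,"rz":0,"gripper":0.01},{"x":0,"y":0,"z":0.003,"rx":0,"ry":0,"rz":0,"gripper":0.01}]'
python3 -m handwheel '[{"x":0,"y":0,"z":0.0004,"rx":0,"ry":0,"rz":0,"gripper":0.01},{"x":0,"y":0,"z":0.0008,"rx":0,"ry":0,"rz":0,"gripper":0.01},{"x":0,"y":0,"z":0.0012,"rx":0,"ry":0,"rz":0,"gripper":0.01},{"x":0,"y":0,"z":0.0014,"rx":0,"ry":0,"rz":0,"gripper":0.01},{"x":0,"y":0,"z":0.0014,"rx":0,"ry":0,"rz":0,"gripper":0.01}]'
```

```text
clock: 23.77
tcp_pos: [0.4413, 0.2049, 0.1344]
tcp_rot: [-0.001, 1.0, 0.0, 0.0]
wrist_force: [-0.1, -0.1, -1.4]
finger_gap: 0.0178
finger_force: 108.5
clock: 24.18
tcp_pos: [0.4428, 0.2037, 0.1327]
tcp_rot: [0.0, 1.0, 0.0, 0.0]
wrist_force: [-0.8, -0.4, 5.6]
finger_gap: 0.0177
finger_force: 109.1
clock: 24.6
tcp_pos: [0.4431, 0.2038, 0.1325]
tcp_rot: [0.0, 1.0, -0.0, 0.001]
wrist_force: [-4.2, -2.2, 10.4]
finger_gap: 0.0177
finger_force: 109.8
```

```bash
python3 -m handwheel '[{"x":0,"y":0,"z":0.0005,"rx":0,"ry":0,"rz":0,"gripper":0.01},{"x":0,"y":0,"z":0.001,"rx":0,"ry":0,"rz":0,"gripper":0.01},{"x":0,"y":0,"z":0.0015,"rx":0,"ry":0,"rz":0,"gripper":0.01},{"x":0,"y":0,"z":0.0018,"rx":0,"ry":0,"rz":0,"gripper":0.01},{"x":0,"y":0,"z":0.002,"rx":0,"ry":0,"rz":0,"gripper":0.01}]'
python3 -m handwheel '[{"x":0,"y":0,"z":0.0001,"rx":0,"ry":0,"rz":0,"gripper":0.01},{"x":0,"y":0,"z":0.0003,"rx":0,"ry":0,"rz":0,"gripper":0.01},{"x":0,"y":0,"z":0.0003,"rx":0,"ry":0,"rz":0,"gripper":0.01},{"x":0,"y":0,"z":0.0003,"rx":0,"ry":0,"rz":0,"gripper":0.01},{"x":0,"y":0,"z":0.0003,"rx":0,"ry":0,"rz":0,"gripper":0.01}]'
```

```text
clock: 25.02
tcp_pos: [0.4436, 0.2039, 0.1322]
tcp_rot: [-0.0, 1.0, -0.0, 0.001]
wrist_force: [-6.4, -2.2, 21.9]
finger_gap: 0.0175
finger_force: 111.1
clock: 25.43
tcp_pos: [0.4437, 0.2039, 0.1322]
tcp_rot: [-0.0, 1.0, -0.0, 0.001]
wrist_force: [-7.3, -2.8, 21.8]
finger_gap: 0.0175
finger_force: 111.1
```

```bash
python3 -m handwheel '[{"x":0,"y":0,"z":-0.012,"rx":0,"ry":0,"rz":0,"gripper":0.01},{"x":-0.0256,"y":0.0054,"z":-0.012,"rx":0,"ry":0,"rz":0,"gripper":0.01},{"x":-0.0511,"y":0.0107,"z":-0.012,"rx":0,"ry":0,"rz":0,"gripper":0.01},{"x":-0.0511,"y":0.0107,"z":-0.008,"rx":0,"ry":0,"rz":0,"gripper":0.01},{"x":-0.0511,"y":0.0107,"z":-0.006,"rx":0,"ry":0,"rz":0,"gripper":0.01}]'
python3 -m handwheel '[{"x":0,"y":0,"z":0.0004,"rx":0,"ry":0,"rz":0,"gripper":0.01},{"x":0,"y":0,"z":0.0008,"rx":0,"ry":0,"rz":0,"gripper":0.01},{"x":0,"y":0,"z":0.0015,"rx":0,"ry":0,"rz":0,"gripper":0.01},{"x":0,"y":0,"z":0.0025,"rx":0,"ry":0,"rz":0,"gripper":0.01},{"x":0,"y":0,"z":0.003,"rx":0,"ry":0,"rz":0,"gripper":0.01}]'
python3 -m handwheel '[{"x":0,"y":0,"z":0.0004,"rx":0,"ry":0,"rz":0,"gripper":0.01},{"x":0,"y":0,"z":0.0008,"rx":0,"ry":0,"rz":0,"gripper":0.01},{"x":0,"y":0,"z":0.0012,"rx":0,"ry":0,"rz":0,"gripper":0.01},{"x":0,"y":0,"z":0.0014,"rx":0,"ry":0,"rz":0,"gripper":0.01},{"x":0,"y":0,"z":0.0014,"rx":0,"ry":0,"rz":0,"gripper":0.01}]'
```

```text
clock: 25.85
tcp_pos: [0.4937, 0.2144, 0.1337]
tcp_rot: [0.0, 1.0, -0.0, -0.0]
wrist_force: [-0.4, -0.3, -1.7]
finger_gap: 0.018
finger_force: 108.5
clock: 26.27
tcp_pos: [0.4931, 0.2146, 0.1324]
tcp_rot: [-0.0, 1.0, -0.0, 0.0]
wrist_force: [-2.4, -1.7, 7.6]
finger_gap: 0.0177
finger_force: 109.5
clock: 26.68
tcp_pos: [0.4935, 0.2146, 0.1322]
tcp_rot: [-0.0, 1.0, -0.0, 0.001]
wrist_force: [-3.1, -1.5, 12.5]
finger_gap: 0.0178
finger_force: 110.1
```

```bash
python3 -m handwheel '[{"x":0,"y":0,"z":0.0005,"rx":0,"ry":0,"rz":0,"gripper":0.01},{"x":0,"y":0,"z":0.001,"rx":0,"ry":0,"rz":0,"gripper":0.01},{"x":0,"y":0,"z":0.0015,"rx":0,"ry":0,"rz":0,"gripper":0.01},{"x":0,"y":0,"z":0.0018,"rx":0,"ry":0,"rz":0,"gripper":0.01},{"x":0,"y":0,"z":0.0018,"rx":0,"ry":0,"rz":0,"gripper":0.01}]'
python3 -m handwheel '[{"x":0,"y":0,"z":0,"rx":0,"ry":0,"rz":0,"gripper":0.01},{"x":0,"y":0,"z":0,"rx":0,"ry":0,"rz":0,"gripper":0.01},{"x":0,"y":0,"z":0,"rx":0,"ry":0,"rz":0,"gripper":0.01},{"x":0,"y":0,"z":0,"rx":0,"ry":0,"rz":0,"gripper":0.01},{"x":0,"y":0,"z":0,"rx":0,"ry":0,"rz":0,"gripper":0.01}]'
```

```text
clock: 27.1
tcp_pos: [0.494, 0.2147, 0.132]
tcp_rot: [-0.0, 1.0, -0.0, 0.001]
wrist_force: [-5.6, -2.4, 20.5]
finger_gap: 0.0177
finger_force: 111.0
clock: 27.52
tcp_pos: [0.494, 0.2147, 0.132]
tcp_rot: [-0.0, 1.0, -0.0, 0.001]
wrist_force: [-8.4, -2.8, 20.2]
finger_gap: 0.0176
finger_force: 111.0
```

```bash
python3 -m handwheel '[{"x":0,"y":0,"z":-0.03,"rx":0,"ry":0,"rz":0,"gripper":0.01},{"x":0,"y":0,"z":-0.055,"rx":0,"ry":0,"rz":0,"gripper":0.01},{"x":0.005,"y":-0.04,"z":-0.055,"rx":0,"ry":0,"rz":0,"gripper":0.01},{"x":0.01,"y":-0.08,"z":-0.055,"rx":0,"ry":0,"rz":0,"gripper":0.01},{"x":0.015,"y":-0.12,"z":-0.055,"rx":0,"ry":0,"rz":0,"gripper":0.01}]'
python3 -m handwheel '[{"x":0.005,"y":-0.04,"z":0,"rx":0,"ry":0,"rz":0,"gripper":0.01},{"x":0.01,"y":-0.08,"z":0,"rx":0,"ry":0,"rz":0,"gripper":0.01},{"x":0.015,"y":-0.12,"z":0,"rx":0,"ry":0,"rz":0,"gripper":0.01},{"x":0.0168,"y":-0.13,"z":0,"rx":0,"ry":0,"rz":0,"gripper":0.01},{"x":0.0168,"y":-0.13,"z":0,"rx":0,"ry":0,"rz":0,"gripper":0.01}]'
python3 -m handwheel '[{"x":0,"y":0,"z":0,"rx":0,"ry":0,"rz":0,"gripper":0.01},{"x":0,"y":0,"z":0,"rx":0,"ry":0,"rz":0,"gripper":0.01},{"x":0,"y":0,"z":0,"rx":0,"ry":0,"rz":0,"gripper":0.01},{"x":0,"y":0,"z":0,"rx":0,"ry":0,"rz":0,"gripper":0.01},{"x":0,"y":0,"z":0,"rx":0,"ry":0,"rz":0,"gripper":0.01}]'
python3 - <<'E'
from h import *
s=ctrl.get_state();p=s['tcp_pos'];print(p)
w=camera("wrist");wi=w["color"].astype(int)
print("mouth,nose exp",proj(w,[[.4614,-.0357,.04],[p[0],p[1],p[2]-.068]]))
v=w["color"][120:330,200:440];cv2.imwrite("pics/w3.png",cv2.resize(v,None,fx=2.8,fy=2.8)[:,:,::-1])
sc=camera("scene");si=sc["color"].astype(int);t=camera("top")
cp=lambda i:(i[...,0]-i[...,2]>35)&(i[...,0]-i[...,1]>18)
ti=t["color"].astype(int);print([b[1] for b in blobs(t,cp(ti),(235,240,300,305),2)],[b[1] for b in blobs(sc,cp(si),(225,205,290,255),2)])
E
```

```text
clock: 27.93
tcp_pos: [0.4771, 0.094, 0.1832]
tcp_rot: [-0.001, 1.0, -0.0, 0.0]
wrist_force: [0.9, -1.1, -1.5]
finger_gap: 0.0172
finger_force: 108.5
clock: 28.35
tcp_pos: [0.4604, -0.0374, 0.1827]
tcp_rot: [0.002, 1.0, 0.0, -0.0]
wrist_force: [-0.3, 0.6, -2.3]
finger_gap: 0.0174
finger_force: 108.5
clock: 28.77
tcp_pos: [0.4614, -0.0344, 0.1829]
tcp_rot: [-0.001, 1.0, 0.0, -0.0]
wrist_force: [1.0, -0.6, -1.0]
finger_gap: 0.0178
finger_force: 108.5
[ 0.46137433 -0.03440773  0.18290516]
mouth,nose exp [[312.92626074 228.82976742]
 [314.37282454 255.0835135 ]]
[array([253.9, 258.4]), array([279.5, 267.5]), array([257.8, 285.3])] [array([259.5, 220.5]), array([238.2, 231.4]), array([266., 235.])]
```

View pics/w3.png

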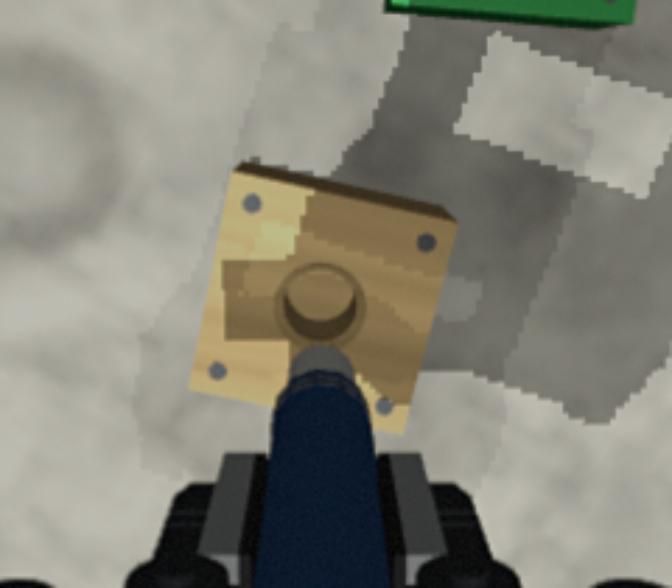

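Wrist crop: mouth at (314.3,228.6) and nose at x≈315, aligned within about 1 mm. Lowering.

```bash
python3 -m handwheel '[{"x":0,"y":-0.0008,"z":0.02,"rx":0,"ry":0,"rz":0,"gripper":0.01},{"x":0,"y":-0.0008,"z":0.04,"rx":0,"ry":0,"rz":0,"gripper":0.01},{"x":0,"y":-0.0008,"z":0.055,"rx":0,"ry":0,"rz":0,"gripper":0.01},{"x":0,"y":-0.0008,"z":0.065,"rx":0,"ry":0,"rz":0,"gripper":0.01},{"x":0,"y":-0.0008,"z":0.075,"rx":0,"ry":0,"rz":0,"gripper":0.01}]'
python3 -m handwheel '[{"x":0,"y":0,"z":0.006,"rx":0,"ry":0,"rz":0,"gripper":0.01},{"x":0,"y":0,"z":0.012,"rx":0,"ry":0,"rz":0,"gripper":0.01},{"x":0,"y":0,"z":0.018,"rx":0,"ry":0,"rz":0,"gripper":0.01},{"x":0,"y":0,"z":0.022,"rx":0,"ry":0,"rz":0,"gripper":0.01},{"x":0,"y":0,"z":0.024,"rx":0,"ry":0,"rz":0,"gripper":0.01}]'
```

```text
clock: 29.33
tcp_pos: [0.4613, -0.0361, 0.1073]
tcp_rot: [-0.0, 1.0, 0.0, -0.0]
wrist_force: [-0.9, -1.0, -1.1]
finger_gap: 0.0176
finger_force: 108.6
clock: 29.75
tcp_pos: [0.4613, -0.0362, 0.0837]
tcp_rot: [-0.0, 1.0, 0.0, -0.0]
wrist_force: [-0.3, -0.2, -1.8]
finger_gap: 0.0177
finger_force: 108.6
```

```bash
python3 -m handwheel '[{"x":0,"y":0,"z":0.001,"rx":0,"ry":0,"rz":0,"gripper":0.01},{"x":0,"y":0,"z":0.002,"rx":0,"ry":0,"rz":0,"gripper":0.01},{"x":0,"y":0,"z":0.003,"rx":0,"ry":0,"rz":0,"gripper":0.01},{"x":0,"y":0,"z":0.0035,"rx":0,"ry":0,"rz":0,"gripper":0.01},{"x":0,"y":0,"z":0.0035,"rx":0,"ry":0,"rz":0,"gripper":0.01}]'
```

```text
clock: 30.17
tcp_pos: [0.4617, -0.0362, 0.0808]
tcp_rot: [-0.0, 1.0, -0.0, 0.001]
wrist_force: [-0.0, 0.8, -0.9]
finger_gap: 0.0178
finger_force: 108.6
```

```bash
python3 -m handwheel '[{"x":0,"y":0,"z":0.0005,"rx":0,"ry":0,"rz":0,"gripper":0.01},{"x":0,"y":0,"z":0.001,"rx":0,"ry":0,"rz":0,"gripper":0.01},{"x":0,"y":0,"z":0.0015,"rx":0,"ry":0,"rz":0,"gripper":0.01},{"x":0,"y":0,"z":0.002,"rx":0,"ry":0,"rz":0,"gripper":0.01},{"x":0,"y":0,"z":0.0025,"rx":0,"ry":0,"rz":0,"gripper":0.01}]'
```

```text
clock: 30.58
tcp_pos: [0.4616, -0.0361, 0.0782]
tcp_rot: [-0.0, 1.0, 0.0, 0.0]
wrist_force: [1.9, 1.6, -0.9]
finger_gap: 0.0176
finger_force: 108.7
```

```bash
python3 -m handwheel '[{"x":0,"y":0,"z":0.0003,"rx":0,"ry":0,"rz":0,"gripper":0.01},{"x":0,"y":0,"z":0.0006,"rx":0,"ry":0,"rz":0,"gripper":0.01},{"x":0,"y":0,"z":0.001,"rx":0,"ry":0,"rz":0,"gripper":0.01},{"x":0,"y":0,"z":0.001,"rx":0,"ry":0,"rz":0,"gripper":0.01},{"x":0,"y":0,"z":0.001,"rx":0,"ry":0,"rz":0,"gripper":0.01}]'
```

```text
clock: 31.0
tcp_pos: [0.4618, -0.0362, 0.0778]
tcp_rot: [-0.0, 1.0, 0.0, 0.0]
wrist_force: [-0.0, 2.4, 6.7]
finger_gap: 0.0179
finger_force: 109.5
```

On the floor of the hole. Opening gently, then straight up.

```bash
python3 -m handwheel '[{"x":0,"y":0,"z":-0.001,"rx":0,"ry":0,"rz":0,"gripper":0.025},{"x":0,"y":0,"z":-0.001,"rx":0,"ry":0,"rz":0,"gripper":0.035},{"x":0,"y":0,"z":-0.001,"rx":0,"ry":0,"rz":0,"gripper":0.06},{"x":0,"y":0,"z":-0.001,"rx":0,"ry":0,"rz":0,"gripper":0.06},{"x":0,"y":0,"z":-0.001,"rx":0,"ry":0,"rz":0,"gripper":0.06}]' 20
python3 -m handwheel '[{"x":0,"y":0,"z":-0.02,"rx":0,"ry":0,"rz":0,"gripper":0.06},{"x":0,"y":0,"z":-0.05,"rx":0,"ry":0,"rz":0,"gripper":0.06},{"x":0,"y":0,"z":-0.08,"rx":0,"ry":0,"rz":0,"gripper":0.06},{"x":0,"y":0,"z":-0.11,"rx":0,"ry":0,"rz":0,"gripper":0.06},{"x":0,"y":0,"z":-0.14,"rx":0,"ry":0,"rz":0,"gripper":0.06}]'
python3 -m handwheel '[{"x":0.02,"y":-0.02,"z":0,"rx":0,"ry":0,"rz":0,"gripper":0.06},{"x":0.04,"y":-0.04,"z":0,"rx":0,"ry":0,"rz":0,"gripper":0.06},{"x":0.06,"y":-0.06,"z":0,"rx":0,"ry":0,"rz":0,"gripper":0.06},{"x":0.06,"y":-0.06,"z":0,"rx":0,"ry":0,"rz":0,"gripper":0.06},{"x":0.06,"y":-0.06,"z":0,"rx":0,"ry":0,"rz":0,"gripper":0.06}]'
python3 - <<'E'
from h import *
t=camera("top");sc=camera("scene");T=t["color"].astype(int);S=sc["color"].astype(int)
print("top blue",blobs(t,(T[...,2]-T[...,0]>50),(360,250,410,305)))
b=blobs(sc,(S[...,2]-S[...,0]>50),(310,240,355,330));print("scene blue",b)
print("expected top",proj(t,[[.4615,-.0357,.13]]),proj(sc,[[.4615,-.0357,.13],[.4615,-.0357,.04]]))
y=np.concatenate([T[225:315,350:420],S[235:325,295:365]],1).astype(np.uint8)
cp=lambda i:(i[...,0]-i[...,2]>35)&(i[...,0]-i[...,1]>18)
print([b[1] for b in blobs(t,cp(T),(235,240,300,305),2)],[b[1] for b in blobs(sc,cp(S),(225,205,290,255),2)])
d=[k[1] for k in blobs(t,cp(T),(235,240,300,305),2)];e=[k[1] for k in blobs(sc,cp(S),(225,205,290,255),2)]
if len(d)==3==len(e):
    for a,b in((0,0),(1,2),(2,1)): print(tri([t,sc],[d[a],e[b]]).round(4))
E
```

```text
clock: 31.42
tcp_pos: [0.461, -0.0362, 0.0777]
tcp_rot: [-0.0, 1.0, -0.0, -0.0]
wrist_force: [-0.5, 0.7, -0.5]
finger_gap: 0.06
finger_force: 0.0
clock: 31.83
tcp_pos: [0.4609, -0.0361, 0.2192]
tcp_rot: [-0.0, 1.0, -0.0, -0.0]
wrist_force: [0.7, -0.5, -0.6]
finger_gap: 0.0602
finger_force: 0.0
clock: 32.25
tcp_pos: [0.4008, -0.0968, 0.2179]
tcp_rot: [0.001, 1.0, -0.0, 0.0]
wrist_force: [-0.3, 0.3, 0.8]
finger_gap: 0.0598
finger_force: 0.0
top blue [(np.int32(85), array([390.3, 274.3]), array([385, 270,  11,  10], dtype=int32))]
scene blue [(np.int32(113), array([331.2, 265.9]), array([325, 261,  13,  11], dtype=int32)), (np.int32(450), array([330.1, 292.4]), array([324, 272,  13,  42], dtype=int32)), (np.int32(5), array([327.2, 314.8]), array([326, 314,   4,   2], dtype=int32))]
expected top [[389.96710422 274.58786592]] [[330.03415042 263.60488174]
 [328.0414738  311.2386077 ]]
[array([253.9, 258.4]), array([279.5, 267.5]), array([257.8, 285.3])] [array([259.3, 220.4]), array([238. , 231.4]), array([266., 235.])]
[0.4933 0.2134 0.0653]
[0.4769 0.1639 0.066 ]
[0.4426 0.2033 0.0654]
```

```bash
python3 -c "
from plant import workorder
print(workorder.sign_off())"
```

```text
the job is handed in; nothing more can be done
None
```

The cup is down on its shoulder: each of the three dots took about 20 N without sinking further, and the rim went down about 5 mm, evenly all round. The drift is upright in its stand again, and the job was handed in at about 32 s.

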